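Clamp the frame corners and drive their keys

TASK

Set each glued frame corner from the bench, orange key upwards and point to the front, into the V fences of a corner vice of its own, and press that vice's red cover down until it clicks shut. Once they are all clamped, drive every orange key home with the mallet until it is flush with the wood, never pushing a key with the gripper itself, and lay the mallet back on its green pad. Leave the corners clamped and the other things on the bench where they are.

Things in the scene. Friction and masses are not known exactly. Their poses are not given: they have to be found in the camera images.
- nest_1 (a point): blue corner vice 1 (x -29 to 129, y +-65 mm): point on its nest floor, 22 mm over the bench, where a seated corner's origin lies, the corner's x along this x (which runs from the vice's open front to its hinge; z up). V fences 10 mm high leave 3 mm beside the corner's outer faces; a catch post 22 wide, 28 high stands between the legs at x = 50 to 64 mm
- clamp_1 (a joint): red hinged cover of vice 1, rad: 0 shut flat on the corner, about 1.45 standing up as at the start (1.62 at most). Hinge axis along nest y, 108 mm behind the nest point (x) and 39 mm over it. Plate 6 mm thick, 90 mm wide, reaching 76 mm from the axis. A light spring lifts it; from about 0.35 to 0.2 a sprung ball catch resists (about 10 N at the pad), then snaps and holds it shut, within 0.05 of 0
- clamp_1_pad (a point): centre of the black press pad on the outer face (upper when shut) of cover 1, 66 mm from its hinge axis; z points out of that face. Shut, the cover's front edge ends 32 mm behind the key and leaves it free
- nest_2 (a point): blue corner vice 2 (x -29 to 129, y +-65 mm): point on its nest floor, 22 mm over the bench, where a seated corner's origin lies, the corner's x along this x (which runs from the vice's open front to its hinge; z up). V fences 10 mm high leave 3 mm beside the corner's outer faces; a catch post 22 wide, 28 high stands between the legs at x = 50 to 64 mm
- clamp_2 (a joint): red hinged cover of vice 2, rad: 0 shut flat on the corner, about 1.45 standing up as at the start (1.62 at most). Hinge axis along nest y, 108 mm behind the nest point (x) and 39 mm over it. Plate 6 mm thick, 90 mm wide, reaching 76 mm from the axis. A light spring lifts it; from about 0.35 to 0.2 a sprung ball catch resists (about 10 N at the pad), then snaps and holds it shut, within 0.05 of 0
- clamp_2_pad (a point): centre of the black press pad on the outer face (upper when shut) of cover 2, 66 mm from its hinge axis; z points out of that face. Shut, the cover's front edge ends 32 mm behind the key and leaves it free
- nest_3 (a point): blue corner vice 3 (x -29 to 129, y +-65 mm): point on its nest floor, 22 mm over the bench, where a seated corner's origin lies, the corner's x along this x (which runs from the vice's open front to its hinge; z up). V fences 10 mm high leave 3 mm beside the corner's outer faces; a catch post 22 wide, 28 high stands between the legs at x = 50 to 64 mm
- clamp_3 (a joint): red hinged cover of vice 3, rad: 0 shut flat on the corner, about 1.45 standing up as at the start (1.62 at most). Hinge axis along nest y, 108 mm behind the nest point (x) and 39 mm over it. Plate 6 mm thick, 90 mm wide, reaching 76 mm from the axis. A light spring lifts it; from about 0.35 to 0.2 a sprung ball catch resists (about 10 N at the pad), then snaps and holds it shut, within 0.05 of 0
- clamp_3_pad (a point): centre of the black press pad on the outer face (upper when shut) of cover 3, 66 mm from its hinge axis; z points out of that face. Shut, the cover's front edge ends 32 mm behind the key and leaves it free
- corner_a: glued pale wood frame corner, 0.16 kg: two legs at right angles, each 75 mm long outside, 24 wide, 36 high. Origin on the underside in the middle of the mitre, under the key; x points into the open side of the V: the legs run at +-45 deg to x, their middles at (18, +-18) mm, the outer point at x = -17 mm, the inner at +17 mm. May be absent
- key_a: orange plastic dovetail key, 14 x 18 mm, 32 mm long, started in the mitre of corner_a; origin at the centre of its top: 54 mm over the corner's underside at the start (18 mm proud), 36 mm when flush. The wood grips it with about 6 N, more when struck fast, and it stays where it is driven. Absent with its corner
- corner_b: glued white frame corner, 0.16 kg: two legs at right angles, each 75 mm long outside, 24 wide, 36 high. Origin on the underside in the middle of the mitre, under the key; x points into the open side of the V: the legs run at +-45 deg to x, their middles at (18, +-18) mm, the outer point at x = -17 mm, the inner at +17 mm. May be absent
- key_b: orange plastic dovetail key, 14 x 18 mm, 32 mm long, started in the mitre of corner_b; origin at the centre of its top: 54 mm over the corner's underside at the start (18 mm proud), 36 mm when flush. The wood grips it with about 6 N, more when struck fast, and it stays where it is driven. Absent with its corner
- corner_c: glued brown wood frame corner, 0.16 kg: two legs at right angles, each 75 mm long outside, 24 wide, 36 high. Origin on the underside in the middle of the mitre, under the key; x points into the open side of the V: the legs run at +-45 deg to x, their middles at (18, +-18) mm, the outer point at x = -17 mm, the inner at +17 mm. May be absent
- key_c: orange plastic dovetail key, 14 x 18 mm, 32 mm long, started in the mitre of corner_c; origin at the centre of its top: 54 mm over the corner's underside at the start (18 mm proud), 36 mm when flush. The wood grips it with about 6 N, more when struck fast, and it stays where it is driven. Absent with its corner
- mallet: wooden joiner's mallet, 0.40 kg. Origin on the handle's axis at the grip just behind the head; x along the handle to the head. Head: block from x = +15 to +77 mm, 60 mm wide (y), 70 mm between its two striking faces (z). Handle 28 mm (y) by 26 mm (z), back to x = -110 mm. It stands on a striking face, handle level and clear, axis 41 mm over the bench on its pad
- mallet_head (a point): middle of the mallet's head, 46 mm along x from its origin
- pad_middle (a point): middle of the top of the mallet's green flat pad, 220 mm long (x) by 110 mm (y), fixed, its top 6 mm over the bench
- driver: yellow battery point driver, 230 mm long; bystander, origin under its middle
- hardboard: hardboard backing square, 100 mm, 5 mm thick; bystander, origin under its middle
- screwdriver: steel screwdriver with amber handle, 200 mm; bystander, origin under its middle
- tub: zinc tub of flexible points, 90 mm across, 70 mm high; bystander, origin under its middle
- spacer: blue plastic offset spacer, 85 x 26 mm; bystander, origin under its middle
- glue: glue bottle, 160 mm tall; bystander, origin under its middle
Not all that is in view belongs to the job. What is shaped like the mallet but pink or purple is not meant.

How it is judged:
By the outcome, as a careful person would: the job done as asked, in the order asked, and still so for the second after the job is handed in, with the robot touching nothing.
Of corner_a, corner_b, corner_c only 2 to 3 are there at a start; the rules pass over those that are not, and their reading is None.
At some moment in a run one of mallet may be knocked a few centimetres aside while the robot is not near it.
Once in a run the grip may slacken for a moment while it holds something.
It also fails if it takes over 210 s, if anything falls off the work surface, if the arm or the gripper's body presses on something with over 40 N, if the wrist force passes 120 N, or if a joint passes its speed limit or range.

ROBOT

A 6-joint arm with a two-finger parallel gripper is mounted at the origin on the work surface. World frame = base frame: x ahead of the robot, y to its left, z up, the work surface at z = 0. Lengths are in mm, angles in rad, forces in N, time in s.
With the tool pointing down it reaches from about 350 to 875 mm from the base axis. Payload 4.2 kg.
Tool frame: the origin (TCP) lies on the centre line of the jaws, within the pads' length; the fingertips stand 25 mm ahead of it and the grasp point (between the pads) lies 6 mm ahead of it; z points along the fingers, y is the direction in which the jaws open and shut (so a half turn about z gives the same grasp; the last joint's range is limited). The gripper opens to 85 mm and grips with 20 to 120 N. Pads are 22 mm wide; open, the fingers measure 114 mm over their backs; the gripper's body (76 mm by 85 mm) begins 54 mm behind the grasp point. The pads swing forward as they close: fully open they stand 13 mm farther back than shut.
Start: joints at [-0.998, 0.385, 0.008, 0, -1.194, -0.259], TCP at [192.937, -594.453, 220.812] pointing down, gripper open.
Joint ranges: [-3.14, 3.14], [-1.21, 2.06], [-1.07, 1.41], [-3.16, 2.05], [-2.99, -0.16], [-3.1, 3.1]. Speed limits (rad/s): [2.79, 2.79, 3.14, 3.14, 3.14, 3.14].

INTERFACE

Orientations are given as a unit quaternion [x, y, z, w].
In Python, from bench import arm gives the robot as it stands.
- The arm moves only by the tool drive_tool, never from a script. Its argument "plan" is a list of rows, each a list of 2 entries, a list of its own where there are three numbers: the shift along the tool's x, y, z in m, then the turn about the tool's z in degrees. A call has 1 to 12 rows; each row shifts and turns the commanded pose from where the row before left it, along the tool's axes as they then stand; what a row does not reach is not made up. A row lasts 1/8 s, in which the tool goes at most 62.5 mm and 10.7 degrees, less where a joint would pass 70% of its speed; a pose out of reach is approached as far as the arm can. A call with a gripper value outside its range is refused whole. "fingers" is the closure, from -1 (fully open) to 1 (shut), so that 0 is half open, set as the call begins (left out, the last holds). The fingers move at their own pace and stop on an object; the grip force is fixed at half the most. Time passes only in rows, so rows that do not move let the fingers close. It gives the time, the measured TCP pose, the force and the opening at its end, in the units of the state.
- arm.read_state(): the state, without advancing time (a new reading comes with each control period).
- arm.get_image(name): name is "scene" or "top"; returns a dict with "image" (384x512x3 uint8, red, green, blue), "K" (3x3 intrinsics, pixels), "R" (3x3) and "t" (3): a world point X has camera coordinates R X + t. Camera axes: x right, y down, z forward; pixel columns grow to the right and rows downward; lengths in mm; the calibration is good to about 2 mm. A picture is of the moment at which its call begins. There is no depth.
- arm.job_done(): hands the job in, once; it reports no verdict.
The state is a dict: "clock": time; "joints": joint angles; "joint_vel": joint speeds; "joint_efforts": joint torques, N m; "position": TCP position; "ee_rot": TCP orientation; "contact_force": force on the tool from outside, world axes, zero at the start; "wrist_torque": the same for the moment, N m; "gripper_width": finger opening in mm.
Only numpy, scipy, OpenCV 4.12 (cv2) and the standard library are available. Lean on these libraries where they do the work, as an engineer would, in place of code of your own. Each camera call takes 0.05 s, during which the arm holds its last target.

## Working session

There is one attempt and no reset: what is moved stays moved. The work goes in short steps, Python scripts to look and compute and a tool call to move; the robot and the scene stay as the last step left them, time stands still between calls to the robot, and variables do not carry over. Pictures are saved under pics/ and viewed, and the job is handed in when it is done.

Besides the shell and the picture viewer there is one more tool, called after "Request:" as name(argument=value, ...), one argument or row to a line, values as JSON. drive_tool: Moves the arm, as the interface text tells. Its arguments: {"type":"object","properties":{"plan":{"type":"array"},"fingers":{"type":"number"}},"required":["plan"]}

```bash
ls; mkdir -p pics; cat > h.py <<'E'
import numpy as np,cv2
from bench import arm
def shot(n,tag):
    d=arm.get_image(n); cv2.imwrite(f'pics/{tag}.png',d['image'][:,:,::-1]); np.savez(f'pics/{tag}.npz',**d); return d
def ray(d,u,v,z):
    K,R,t=np.array(d['K']),np.array(d['R']),np.array(d['t']).ravel()
    r=R.T@np.linalg.inv(K)@np.array([u,v,1.]); c=-R.T@t
    return c+r*(z-c[2])/r[2]
def proj(d,X):
    p=np.array(d['K'])@(np.array(d['R'])@np.array(X,float)+np.array(d['t']).ravel()); return p[:2]/p[2]
E
python3 - <<'E'
from h import *
for n in('scene','top'):
    d=shot(n,n+'0'); print(n,d['K'],d['R'],d['t'], -np.array(d['R']).T@np.array(d['t']).ravel())
    cv2.imwrite(f'pics/{n}0b.png',cv2.resize(d['image'][:,:,::-1],(800,600),interpolation=cv2.INTER_CUBIC))
print(arm.read_state())
E
```

```text
pics
scene [[440.98048365   0.         253.8966555 ]
 [  0.         440.98048365 194.77497578]
 [  0.           0.           1.        ]] [[-0.39045245  0.92062145 -0.00174006]
 [ 0.57575193  0.24271124 -0.78076947]
 [-0.71837079 -0.3058552  -0.62481678]] [ 160.8299859  -215.58974465 1830.90768128] [1502.19327577  464.25514771  975.93579696]
top [[461.49746402   0.         253.83912714]
 [  0.         461.49746402 187.46719169]
 [  0.           0.           1.        ]] [[ 0.01336491 -0.99978575  0.01580639]
 [-0.99361812 -0.01504981 -0.11178792]
 [ 0.11200186 -0.01421148 -0.99360637]] [  -4.89104628  480.53198288 1811.30960378] [ 274.66061613   28.08330145 1853.52374243]
{'clock': 0.1, 'joints': array([-9.98393482e-01,  3.85485813e-01,  6.73170406e-03, -4.41630078e-04,
       -1.19400054e+00, -2.58552844e-01]), 'joint_vel': array([ 1.22528048e-04, -2.37372947e-03,  3.26436754e-03,  2.51363257e-03,
        1.02346439e-03,  6.56852964e-05]), 'joint_efforts': array([-8.20102050e-04, -3.93319559e+01,  1.88930708e+01,  4.19800356e+00,
       -2.57509637e-03,  1.15143393e-05]), 'position': array([ 192.76541365, -593.9450704 ,  219.81424828]), 'ee_rot': array([-1.56201209e-01,  9.87724750e-01,  9.78701523e-04, -2.07433366e-04]), 'contact_force': array([ 0.25092084, -0.15823348,  0.02890456]), 'wrist_torque': array([ 0.0660519 , -0.0575669 , -0.08375334]), 'gripper_width': 85.40987583815009}
```

View pics/top0b.png

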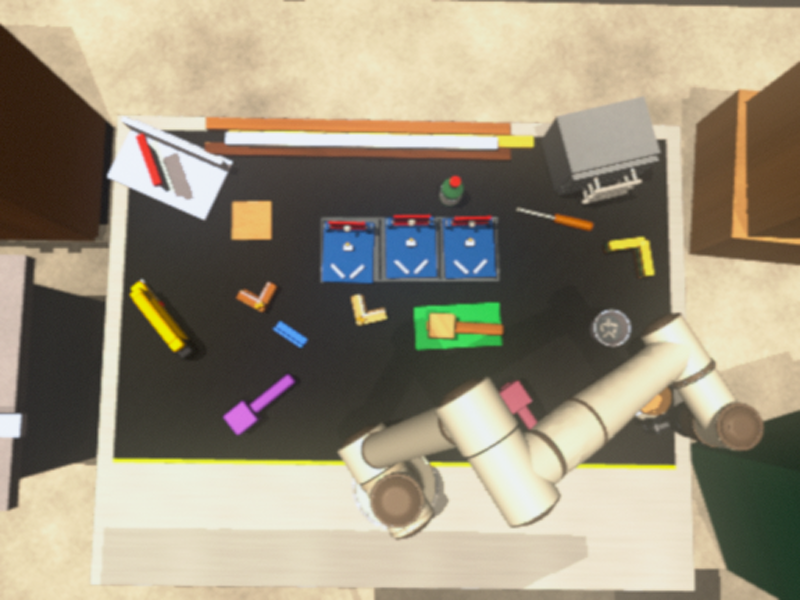

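View pics/scene0b.png

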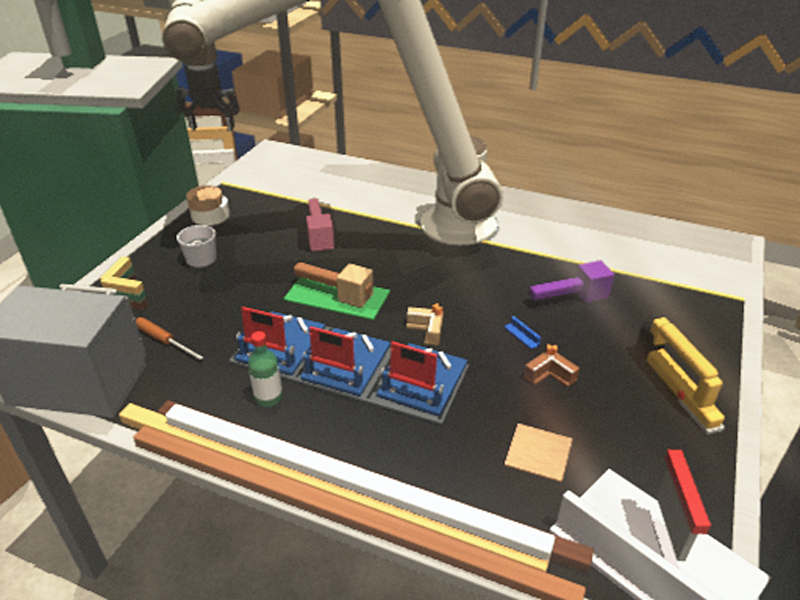

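The top view, in 800x600 pixels, shows a brown L with an orange key at (258,297) and a pale L at (367,311). There is a yellow L at (633,252), three blue vices around (348,250), (411,248) and (470,248), and the wooden mallet on the green pad at (460,327). The pink (517,400) and purple (258,405) mallets are decoys. I'll enlarge the candidates.

```bash
python3 - <<'E'
from h import *
t=cv2.imread('pics/top0.png'); s=cv2.imread('pics/scene0.png')
def crop(i,u,v,w=33): return cv2.resize(i[v-w:v+w,u-w:u+w],(260,260),interpolation=cv2.INTER_CUBIC)
a=np.hstack([crop(t,165,190),crop(t,235,199),crop(t,405,164)])
b=np.hstack([crop(s,353,234),crop(s,273,207),crop(s,80,178)])
cv2.imwrite('pics/cand.png',np.vstack([a,b]))
a=np.hstack([cv2.resize(t[120:190,195:325],(780,420),interpolation=cv2.INTER_CUBIC)])
cv2.imwrite('pics/vice.png',a)
cv2.imwrite('pics/pad.png',cv2.resize(t[180:235,250:335],(765,495),interpolation=cv2.INTER_CUBIC))
E
```

```text
(no output)
```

View pics/cand.png

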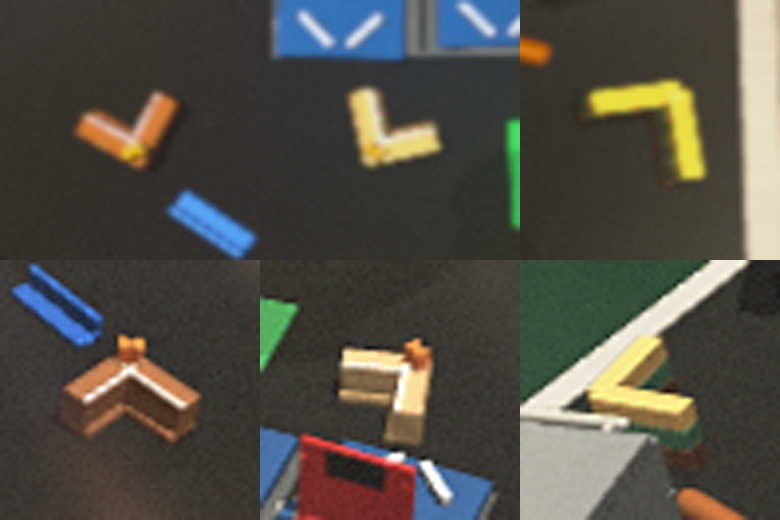

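View pics/vice.png

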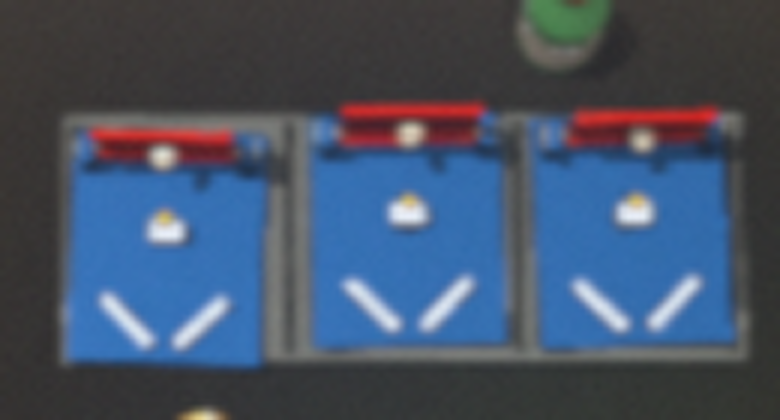

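View pics/pad.png

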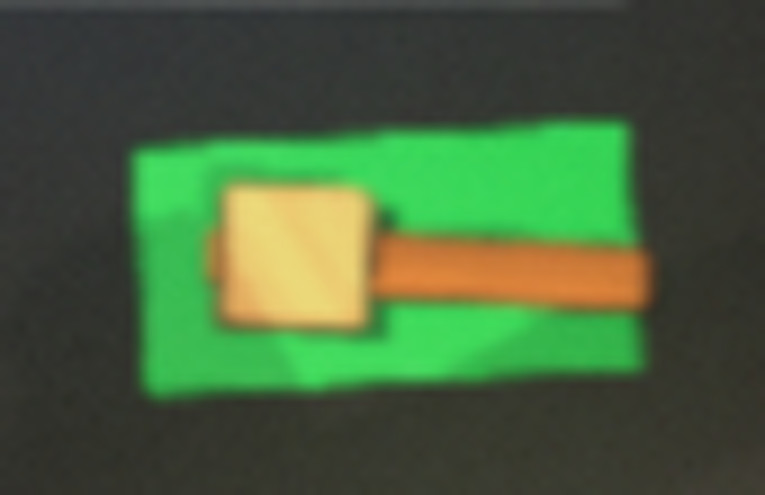

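Corners a (pale) and c (brown) both carry orange keys. The yellow-green layered L has no key and isn't white, so it's a decoy and corner_b is absent. Next I'll measure the vices, corners and mallet.

```bash
cat > m.py <<'E'
from h import *
def nests(d,show=True):
    im=d['image'].astype(float); hsv=cv2.cvtColor(d['image'],cv2.COLOR_RGB2HSV)
    # white fraction over blue: red channel
    r=im[:,:,0]; out=[]
    blue=((hsv[:,:,0]>98)&(hsv[:,:,0]<118)&(hsv[:,:,1]>110)).astype(np.uint8)
    n,l,st,ce=cv2.connectedComponentsWithStats(blue)
    for i in range(1,n):
        if st[i,4]<500: continue
        x,y,w,h,_=st[i]
        reg=np.zeros_like(blue); c,_=cv2.findContours((l==i).astype(np.uint8),cv2.RETR_EXTERNAL,cv2.CHAIN_APPROX_NONE)
        hull=cv2.convexHull(max(c,key=cv2.contourArea)); cv2.fillPoly(reg,[hull],1)
        base=np.median(r[l==i]); a=np.clip((r-base)/(235-base),0,1)*reg
        wm=(a>.35).astype(np.uint8); n2,l2,s2,c2=cv2.connectedComponentsWithStats(wm)
        sat=hsv[:,:,1]
        res=[]
        for j in range(1,n2):
            if s2[j,4]<8 : continue
            sel=cv2.dilate((l2==j).astype(np.uint8),np.ones((3,3)))>0
            vv,uu=np.nonzero(sel); ww=a[vv,uu]
            cu,cv_=np.average(uu,weights=ww),np.average(vv,weights=ww)
            ee,V=np.linalg.eigh(np.cov(np.vstack([uu,vv]),aweights=ww))
            res.append((s2[j,4],cu,cv_,ee,V[:,1],d['image'][vv,uu].mean(0)))
        out.append((st[i],cv2.minAreaRect(hull),res))
    return out
E
python3 - <<'E'
from m import *
d=dict(np.load('pics/top0.npz'))
for st,mr,res in nests(d):
    print(st,mr)
    bx=cv2.boxPoints(mr); print('box z22',[ray(d,*p,22)[:2].round(1) for p in bx])
    for s,u,v,ee,V,col in res: 
        p=ray(d,u,v,32)[:2]; e1,e2=ray(d,u+V[0]*5,v+V[1]*5,32)[:2],p
        print(s,round(u,2),round(v,2),'z32',p.round(1),'z50',ray(d,u,v,50)[:2].round(1),'dir',np.degrees(np.arctan2(*(e1-p)[::-1])).round(1),'sig mm',(np.sqrt(ee)*4).round(1),col.round())
E
```

```text
[247 139  33  39 963] ((263.0, 158.0), (38.0, 32.0), 90.0)
box z22 [array([677.8,  32.2]), array([679.9, -97.3]), array([524.9, -98.4]), array([522.9,  29.8])]
62 260.51 141.24 z32 [667.3 -22.3] z50 [663.4 -21.8] dir 96.9 sig mm [ 6.5 23.3] [129.  64.  73.]
28 262.51 154.74 z32 [612.4 -30.9] z50 [609.1 -30.3] dir 91.5 sig mm [6.  7.3] [134. 153. 179.]
36 256.65 170.37 z32 [548.8  -8.3] z50 [546.1  -7.9] dir 47.5 sig mm [ 4.3 13.9] [121. 153. 197.]
39 268.92 170.19 z32 [550.3 -57.2] z50 [547.6 -56.4] dir 136.9 sig mm [ 4.3 13.5] [119. 150. 193.]
[283 140  35  38 955] ((300.0090637207031, 158.19003295898438), (37.86185836791992, 32.344303131103516), 87.27368927001953)
box z22 [array([ 675.9, -113.3]), array([ 684.4, -244.3]), array([ 529.9, -251.3]), array([ 521.7, -121.5])]
11 301.62 142.77 z32 [ 663.8 -187.8] z50 [ 660.  -185.6] dir 89.7 sig mm [4.7 5.7] [116. 102. 103.]
29 300.41 154.69 z32 [ 615.1 -183. ] z50 [ 611.8 -180.9] dir 102.4 sig mm [6.  7.2] [130. 150. 175.]
37 294.68 170.49 z32 [ 550.7 -160.2] z50 [ 548.  -158.4] dir 48.1 sig mm [ 4.4 13.6] [119. 150. 193.]
36 306.82 170.03 z32 [ 553.3 -208.8] z50 [ 550.5 -206.5] dir 137.5 sig mm [ 4.3 13.6] [118. 149. 191.]
[206 143  34  39 984] ((222.5633544921875, 162.16969299316406), (32.53456115722656, 37.00568771362305), 2.726310968399048)
box z22 [array([508.7, 195.7]), array([659. , 192.4]), array([654.8,  61.3]), array([504.5,  65.8])]
16 221.75 145.75 z32 [646.3 132.9] z50 [642.6 131.9] dir 82.1 sig mm [4.3 6.5] [130. 109. 115.]
32 222.14 157.63 z32 [598.1 130.3] z50 [594.9 129.3] dir 85.1 sig mm [6.3 7.3] [128. 150. 181.]
33 215.68 173.0 z32 [535.7 154.7] z50 [533.1 153.5] dir -135.2 sig mm [ 4.3 13.7] [125. 157. 201.]
34 227.94 173.33 z32 [535.1 105.9] z50 [532.5 105.2] dir 133.7 sig mm [ 4.3 13.5] [124. 154. 196.]
```

```bash
python3 - <<'E'
from m import *
d=dict(np.load('pics/top0.npz')); s=dict(np.load('pics/scene0.npz'))
im=d['image']
for nm,(u0,v0) in {'c':(165,190),'a':(235,199)}.items():
    w=18; reg=im[v0-w:v0+w,u0-w:u0+w].astype(float)
    bg=np.median(reg.reshape(-1,3),0); R=reg[:,:,0]-bg[0]
    hi=np.percentile(R,93); a=np.clip(R/hi,0,1)
    m=(a>.4).astype(np.uint8); n,l,st,ce=cv2.connectedComponentsWithStats(m)
    j=[j for j in range(1,n)]; j=max(j,key=lambda j:st[j,4])
    vv,uu=np.nonzero(m*(l==j)); 
    pts=np.array([ray(d,u+u0-w,v+v0-w,36)[:2] for u,v in zip(uu,vv)])
    c=pts.mean(0); ee,V=np.linalg.eigh(np.cov(pts.T)); ax=V[:,0]  # minor axis = x
    print(nm,'area mm2',len(pts)*16,'c',c.round(1),'sig',np.sqrt(ee).round(1),'xaxis deg',np.degrees(np.arctan2(ax[1],ax[0])).round(1))
    hs=cv2.cvtColor(im[v0-w:v0+w,u0-w:u0+w],cv2.COLOR_RGB2HSV)
    big=cv2.resize(im[v0-w:v0+w,u0-w:u0+w,::-1],(390,390),interpolation=cv2.INTER_NEAREST)
    su,sv=[int(round(q)) for q in proj(s,[*c,36])]
    b2=cv2.resize(s['image'][sv-w-3:sv+w+3,su-w-3:su+w+3,::-1],(390,390),interpolation=cv2.INTER_NEAREST)
    cv2.imwrite(f'pics/cc_{nm}.png',np.hstack([big,b2])); print('scene crop origin',su-w-3,sv-w-3)
E
python3 -c "
import cv2,numpy as np
cv2.imwrite('pics/cc.png',cv2.resize(np.vstack([cv2.imread('pics/cc_c.png'),cv2.imread('pics/cc_a.png')]),(600,600)))"
```

```text
c area mm2 3728 c [465.6 355.4] sig [15.3 26. ] xaxis deg -162.9
scene crop origin 332 210
a area mm2 3904 c [431.8  79.9] sig [15.7 26.5] xaxis deg 150.6
scene crop origin 253 181
```

View pics/cc.png

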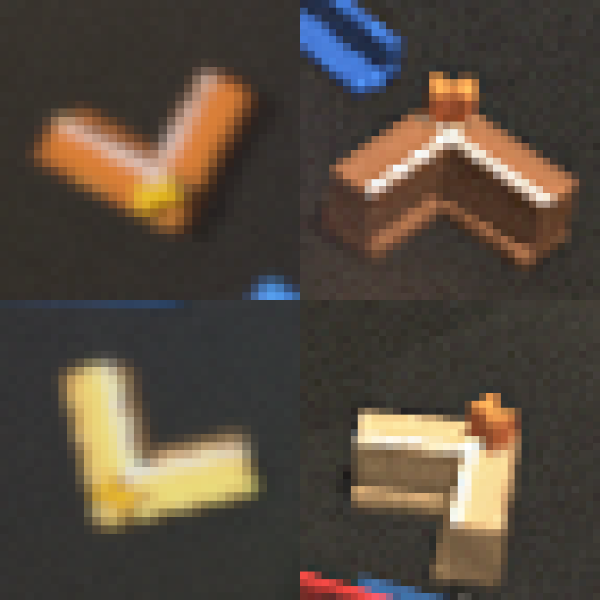

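```bash
python3 - <<'E'
from m import *
d=dict(np.load('pics/top0.npz')); s=dict(np.load('pics/scene0.npz'))
print(ray(d,165.5,194.7,54),ray(d,230.1,203.9,54),ray(s,352.8,221.5,54))
def keyc(dd,u0,v0,w,lo):
    hs=cv2.cvtColor(dd['image'],cv2.COLOR_RGB2HSV); 
    return hs[v0-w:v0+w,u0-w:u0+w]
for dd,nm,pts in((s,'scene',[(447,352),(415,91)]),):
    for x,y in pts:
        p=proj(dd,[x,y,54]); u0,v0=[int(round(q)) for q in p]
        hs=cv2.cvtColor(dd['image'],cv2.COLOR_RGB2HSV); w=7
        r=hs[v0-w:v0+w,u0-w:u0+w].astype(int)
        m=(r[:,:,1]>165)&(r[:,:,2]>110)&(r[:,:,0]<20)
        vv,uu=np.nonzero(m); print(nm,p,len(uu),uu.mean()+u0-w,vv.mean()+v0-w,'z49',ray(dd,uu.mean()+u0-w,vv.mean()+v0-w,48)[:2], 'v range',vv.min()+v0-w,vv.max()+v0-w)
# scene nest posts/fences check
for o,yaw in (((537.8,130.3),-.8),((551.9,-32.6),2.1)):
    c,si=np.cos(np.radians(yaw)),np.sin(np.radians(yaw)); 
    print('fence mids in scene',[proj(s,[o[0]+c*a-si*b,o[1]+si*a+c*b,32]).round(1) for a,b in((-2.4,24.5),(-2.4,-24.5))])
st=cv2.imread('pics/scene0.png'); cv2.imwrite('pics/sv.png',cv2.resize(st[190:270,140:310],(800,376),interpolation=cv2.INTER_CUBIC))
E
```

```text
[443.85732522 346.98854707  54.        ] [411.52470704  94.19734442  54.        ] [445.19434532 348.18659475  54.        ]
scene [353.88221446 222.18140873] 29 352.41379310344826 223.6551724137931 z49 [448.64491983 348.6112947 ] v range 221 226
scene [278.61763934 195.75586779] 28 279.25 197.53571428571428 z49 [416.00295434  93.84050275] v range 194 200
fence mids in scene [array([284. , 228.5]), array([269.5, 224.2])]
fence mids in scene [array([234.9, 217.5]), array([221., 214.])]
```

View pics/sv.png

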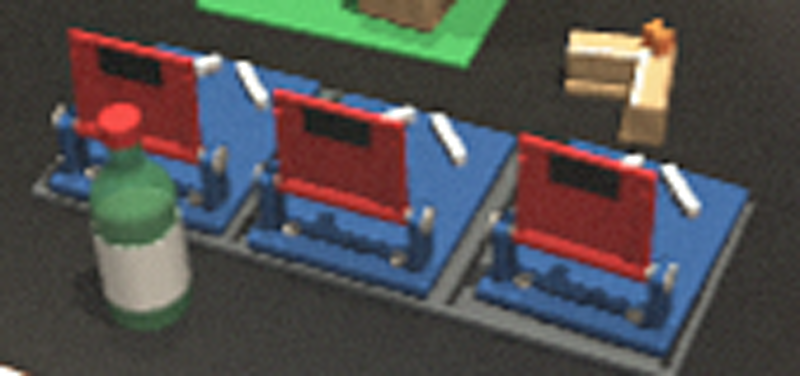

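```bash
cat >> h.py <<'E'
from scipy.spatial.transform import Rotation as Ro
def yaw():
    R=Ro.from_quat(arm.read_state()['ee_rot']).as_matrix(); return np.degrees(np.arctan2(R[1,0],R[0,0]))
def go(*P,yw=None,p0=None,y0=None):
    """successive world targets -> tool shifts at present yaw; turn needed"""
    s=arm.read_state(); R=Ro.from_quat(s['ee_rot']).as_matrix(); p=s['position']
    print('t',round(float(s['clock']),2),'pos',p.round(1),'yaw',round(yaw(),1),'tilt',np.degrees(np.arccos(-R[2,2])).round(2),'F',s['contact_force'].round(1),'w',round(s['gripper_width'],1))
    if yw is not None: print(' turn cmd',round((yaw()-yw+180)%360-180,1))
    y=np.radians(yaw() if y0 is None else y0); R=np.array([[np.cos(y),np.sin(y),0],[np.sin(y),-np.cos(y),0],[0,0,-1]])
    for q in P:
        dd=R.T@(np.array(q,float)-p); print(' shift',dd.round(1),'len',np.linalg.norm(dd).round(0)); p=np.array(q,float)
def rows(dd,n=None): pass
E
python3 - <<'E'
from h import *
go((500,-100,220),yw=242)
E
```

```text
t 0.1 pos [ 192.8 -593.9  219.8] yaw -162.0 tilt 0.11 F [ 0.3 -0.2  0. ] w 85.4
 turn cmd -44.0
 shift [-4.447e+02  3.750e+02 -2.000e-01] len 582.0
```

Request:
drive_tool(
  plan=[
    [[-0.037,0.031,0],0],
    [[-0.037,0.031,0],0],
    [[-0.037,0.031,0],0],
    [[-0.037,0.031,0],0],
    [[-0.037,0.031,0],0],
    [[-0.037,0.031,0],0],
    [[-0.037,0.031,0],0],
    [[-0.037,0.031,0],0],
    [[-0.037,0.031,0],0],
    [[-0.037,0.031,0],0],
    [[-0.037,0.031,0],0],
    [[-0.037,0.031,0],0],
  ],
)

```text
clock: 1.6
position: [500.8, -102.0, 220.6]
ee_rot: [-0.156, 0.988, 0.0, -0.0]
contact_force: [0.8, -1.2, 0.2]
gripper_width: 85.4
```

Request:
drive_tool(
  plan=[
    [[0,0,0],-9],
    [[0,0,0],-9],
    [[0,0,0],-9],
    [[0,0,0],-9],
    [[0,0,0],-8],
  ],
)

```text
clock: 2.22
position: [500.0, -103.5, 220.3]
ee_rot: [-0.517, 0.856, 0.0, -0.0]
contact_force: [-0.4, 0.7, -0.8]
gripper_width: 85.0
```

```bash
python3 - <<'E'
from h import *
l=np.radians(62); p=np.array([446,349])+28*np.array([np.cos(l),np.sin(l)])
print(p); go((*p,150),(*p,60),(*p,37),yw=242)
E
```

```text
[459.14520376 373.7225326 ]
t 2.23 pos [ 500.  -103.5  220.3] yaw -117.8 tilt 0.06 F [-0.4  0.7 -0.8] w 85.0
 turn cmd 0.2
 shift [-403.3  258.4   70.3] len 484.0
 shift [ 0.  0. 90.] len 90.0
 shift [ 0.  0. 23.] len 23.0
```

Request:
drive_tool(
  plan=[
    [[-0.0367,0.0235,0.0064],0],
    [[-0.0367,0.0235,0.0064],0],
    [[-0.0367,0.0235,0.0064],0],
    [[-0.0367,0.0235,0.0064],0],
    [[-0.0367,0.0235,0.0064],0],
    [[-0.0367,0.0235,0.0064],0],
    [[-0.0367,0.0235,0.0064],0],
    [[-0.0367,0.0235,0.0064],0],
    [[-0.0367,0.0235,0.0064],0],
    [[-0.0367,0.0235,0.0064],0],
    [[-0.0367,0.0235,0.0064],0],
    [[0,0,0],0],
  ],
)

```text
clock: 3.72
position: [461.1, 376.4, 148.9]
ee_rot: [-0.516, 0.856, -0.0, -0.001]
contact_force: [-0.4, -0.6, 0.3]
gripper_width: 85.5
```

```bash
python3 - <<'E'
from h import *
go((459,374,60),(459,374,37),yw=242)
d=shot('top','top1'); s=shot('scene','scene1')
cv2.imwrite('pics/t1.png',cv2.resize(np.hstack([d['image'],s['image']])[:,:,::-1],(800,300),interpolation=cv2.INTER_AREA))
cv2.imwrite('pics/s1.png',cv2.resize(s['image'][150:290,270:450,::-1],(720,560),interpolation=cv2.INTER_CUBIC))
E
```

```text
t 3.73 pos [461.1 376.4 148.9] yaw -117.8 tilt 0.11 F [-0.4 -0.6  0.3] w 85.5
 turn cmd 0.2
 shift [ 3.1  0.7 88.9] len 89.0
 shift [ 0.  0. 23.] len 23.0
```

View pics/t1.png

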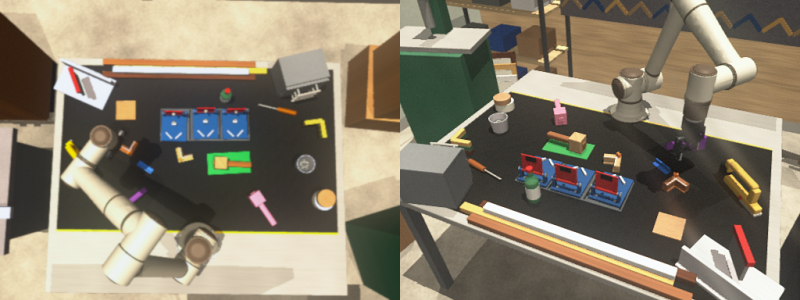

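View pics/s1.png

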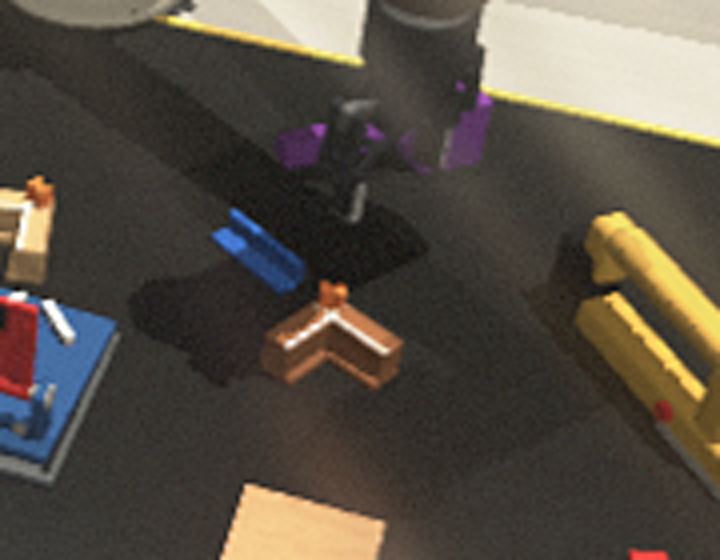

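The part of the bench the arm had been hiding is now visible, and there is no white corner there. The gripper at crop (350,170) is above and in front of brown corner c at (335,330), so I'll descend.

Request:
drive_tool(
  plan=[
    [[0.003,0.001,0.02],0],
    [[0,0,0.03],0],
    [[0,0,0.02],0],
    [[0,0,0.016],0],
    [[0,0,0],0],
    [[0,0,0],0],
  ],
)

```text
clock: 4.58
position: [460.2, 372.3, 65.3]
ee_rot: [-0.515, 0.857, 0.0, 0.001]
contact_force: [0.6, 0.5, -0.2]
gripper_width: 85.3
```

```bash
python3 - <<'E'
from h import *
go((459,374,37),yw=242)
s=shot('scene','scene2'); d=shot('top','top2')
a=cv2.resize(s['image'][180:280,300:420,::-1],(480,400),interpolation=cv2.INTER_CUBIC)
b=cv2.resize(d['image'][160:220,130:200,::-1],(310,266),interpolation=cv2.INTER_CUBIC)
o=np.zeros((400,790,3),np.uint8); o[:,:480]=a; o[:266,480:]=b
cv2.imwrite('pics/s2.png',o)
E
```

```text
t 4.58 pos [460.2 372.3  65.3] yaw -118.0 tilt 0.09 F [ 0.6  0.5 -0.2] w 85.3
 turn cmd -0.0
 shift [-1.   1.8 28.3] len 28.0
```

View pics/s2.png

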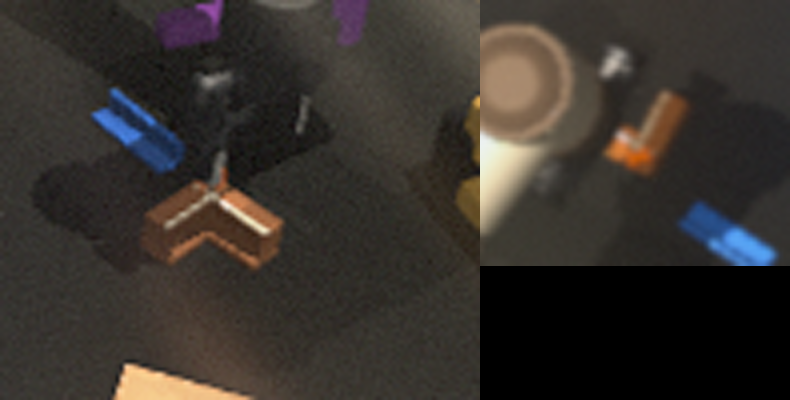

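```bash
python3 - <<'E'
from h import *
s=dict(np.load('pics/scene2.npz'));d=dict(np.load('pics/top2.npz'))
for P in [(497,352,53),(423,392,53),(497,352,75),(423,392,75),(446,349,54),(446,349,0),(476,405,36),(502,319,36)]:
    a=proj(s,P); b=proj(d,P); print(P,((a-[300,180])*4).round(), ((b-[130,160])*4.43+[480,0]).round())
print(ray(d,130+100/4.43,187.1,60))
E
```

```text
(497, 352, 53) [200. 211.] [634.  94.]
(423, 392, 53) [273. 164.] [585. 177.]
(497, 352, 75) [204. 189.] [629.  91.]
(423, 392, 75) [278. 143.] [580. 174.]
(446, 349, 54) [212. 167.] [635. 151.]
(446, 349, 0) [203. 217.] [645. 157.]
(476, 405, 36) [272. 228.] [577. 119.]
(502, 319, 36) [153. 219.] [674.  91.]
[472.29245167 397.19489845  60.        ]
```

```bash
python3 - <<'E'
from h import *
s=cv2.imread('pics/scene2.png');d=cv2.imread('pics/top2.png')
f=lambda i:np.clip(255*(i/255.)**.45,0,255).astype(np.uint8)
a=cv2.resize(f(s[180:260,320:400]),(400,400),interpolation=cv2.INTER_CUBIC)
b=cv2.resize(f(d[165:205,145:185]),(400,400),interpolation=cv2.INTER_CUBIC)
cv2.imwrite('pics/s2b.png',np.hstack([a,b]))
E
```

```text
(no output)
```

View pics/s2b.png

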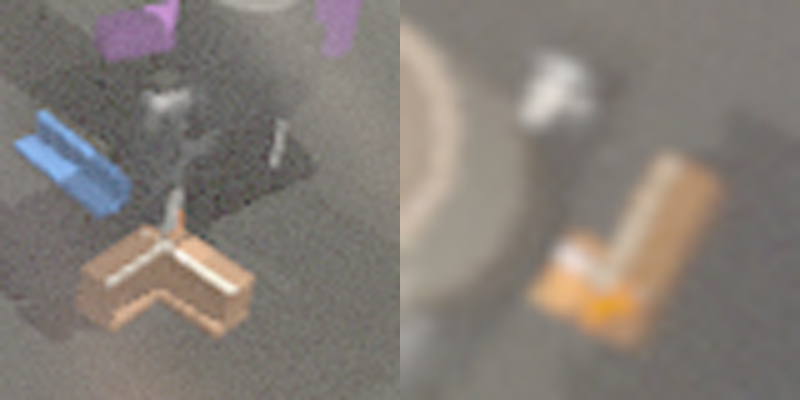

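```bash
python3 - <<'E'
from h import *
s=dict(np.load('pics/scene2.npz'));d=dict(np.load('pics/top2.npz'))
for z in(40,53,65,80): print(z,ray(s,354,227,z)[:2],ray(s,375,213,z)[:2], ray(d,145+15.5,165+9,z)[:2])
print(arm.read_state()['joints'])
E
```

```text
40 [452.85954351 355.6959389 ] [360.95411071 403.05065595] [527.0905563 372.0400446]
53 [467.43462287 357.20380912] [376.80574198 403.90077665] [525.28104637 369.57443714]
65 [480.88854228 358.59568932] [391.438017   404.68550345] [523.61072951 367.2984918 ]
80 [497.70594155 360.33553958] [409.72836077 405.66641194] [521.52283344 364.45356012]
[ 9.54025150e-01  4.80450013e-01 -2.70769288e-01  2.28006835e-04
 -8.17499825e-01 -1.44321543e+00]
```

Request:
drive_tool(
  plan=[
    [[-0.001,0.002,0.01],0],
    [[0,0,0.01],0],
    [[0,0,0],0],
    [[0,0,0],0],
  ],
)

```text
clock: 5.18
position: [458.3, 373.9, 44.2]
ee_rot: [-0.515, 0.857, -0.0, -0.0]
contact_force: [1.1, 0.6, 0.0]
gripper_width: 85.4
```

```bash
python3 - <<'E'
from h import *
go((459,374,37),yw=242)
s=shot('scene','scene3'); d=shot('top','top3')
f=lambda i:np.clip(255*(i[:,:,::-1]/255.)**.45,0,255).astype(np.uint8)
a=cv2.resize(f(s['image'][200:260,320:380]),(600,600),interpolation=cv2.INTER_CUBIC)
cv2.imwrite('pics/s3b.png',a)
E
```

```text
t 5.17 pos [458.3 373.9  44.2] yaw -118.0 tilt 0.02 F [1.1 0.6 0. ] w 85.4
 turn cmd -0.0
 shift [-0.4 -0.6  7.2] len 7.0
```

View pics/s3b.png

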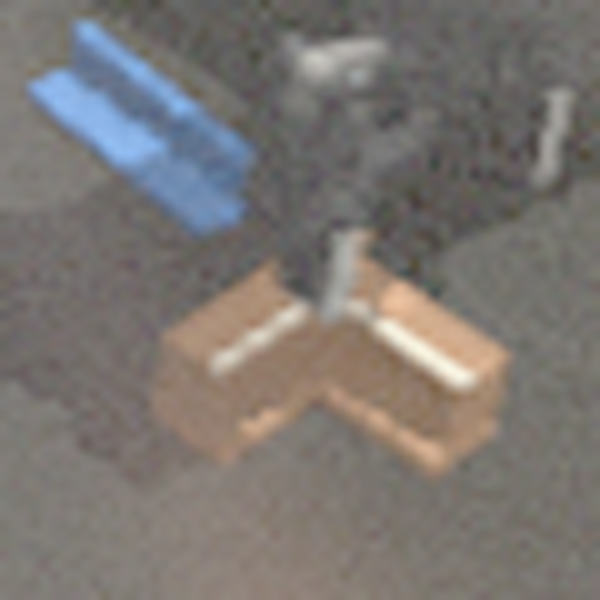

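Request:
drive_tool(
  plan=[
    [[0,0,0.008],0],
    [[0,0,0],0],
    [[0,0,0],0],
  ],
)

```text
clock: 5.65
position: [458.3, 373.9, 36.3]
ee_rot: [-0.515, 0.857, -0.0, -0.0]
contact_force: [0.3, -1.2, -0.1]
gripper_width: 85.4
```

Request:
drive_tool(
  plan=[
    [[0,0,0],0],
    [[0,0,0],0],
    [[0,0,0],0],
    [[0,0,0],0],
    [[0,0,0],0],
    [[0,0,0],0],
    [[0,0,0],0],
    [[0,0,0],0],
  ],
  fingers=1,
)

```text
clock: 6.65
position: [458.3, 373.9, 36.4]
ee_rot: [-0.515, 0.857, -0.0, 0.0]
contact_force: [-0.0, 0.5, 0.1]
gripper_width: -0.1
```

```bash
python3 - <<'E'
from h import *
go((459,374,37),yw=242)
s=shot('scene','scene4'); d=shot('top','top4')
f=lambda i:np.clip(255*(i[:,:,::-1]/255.)**.45,0,255).astype(np.uint8)
a=cv2.resize(f(s['image'][200:260,320:380]),(400,400),interpolation=cv2.INTER_CUBIC)
b=cv2.resize(f(d['image'][165:205,145:185]),(400,400),interpolation=cv2.INTER_CUBIC)
cv2.imwrite('pics/s4.png',np.hstack([a,b]))
E
```

```text
t 6.65 pos [458.3 373.9  36.4] yaw -118.0 tilt 0.0 F [-0.   0.5  0.1] w -0.1
 turn cmd -0.0
 shift [-0.4 -0.6 -0.6] len 1.0
```

View pics/s4.png

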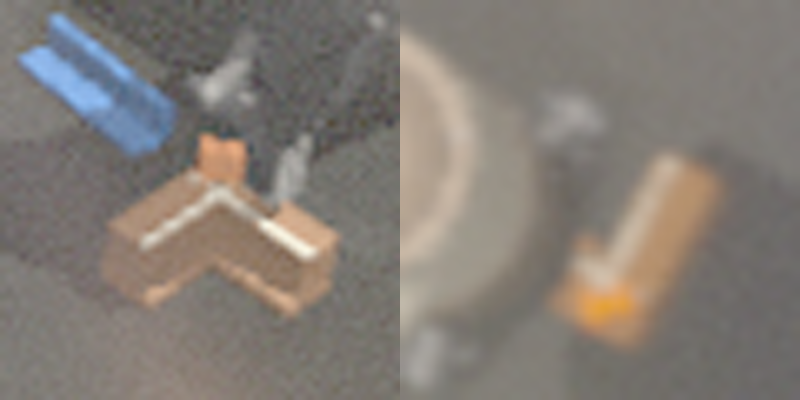

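```bash
python3 - <<'E'
from h import *
s=dict(np.load('pics/scene4.npz'))
for z in(10,20,36,50): print(z,proj(s,(458.3,373.9,z)), ((proj(s,(458.3,373.9,z))-[320,200])*6.67).round(), ray(s,362,231,z)[:2])
f=lambda i:np.clip(255*(i[:,:,::-1]/255.)**.45,0,255).astype(np.uint8)
cv2.imwrite('pics/s4c.png',cv2.resize(f(s['image'][205:250,330:380]),(750,675)[:2],interpolation=cv2.INTER_LANCZOS4)[:600])
E
```

```text
10 [358.01781273 236.67376216] [254. 245.] [427.79244916 379.85845102]
20 [358.48543166 234.35982726] [257. 229.] [438.91535019 380.7321809 ]
36 [359.2425275  230.61346377] [262. 204.] [456.71199183 382.13014871]
50 [359.91414326 227.29008435] [266. 182.] [472.28405326 383.35337054]
```

View pics/s4c.png

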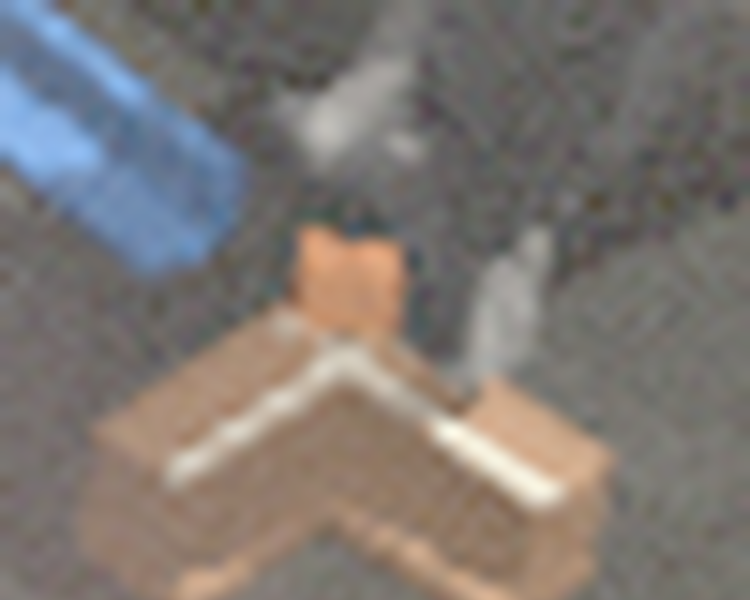

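The fingers closed to 0 mm while the corner stayed put, so they shut above the leg. In the crop the tip ends at (470,385), right at the wood's upper edge. The tips are therefore higher than I assumed. I'll feel for contact gently to find the real tip offset.

Request:
drive_tool(
  plan=[
    [[0,0,0.001],0],
    [[0,0,0.001],0],
    [[0,0,0],0],
  ],
)

```text
clock: 7.12
position: [458.2, 373.8, 34.3]
ee_rot: [-0.515, 0.857, -0.0, -0.0]
contact_force: [-0.5, 0.6, 0.6]
gripper_width: 0.2
```

Request:
drive_tool(
  plan=[
    [[0,0,0.001],0],
    [[0,0,0.001],0],
    [[0,0,0],0],
  ],
)

```text
clock: 7.5
position: [458.3, 373.8, 32.3]
ee_rot: [-0.515, 0.857, -0.0, -0.0]
contact_force: [0.1, 0.5, -0.5]
gripper_width: -0.2
```

Request:
drive_tool(
  plan=[
    [[0,0,-0.03],0],
    [[0,0,-0.03],0],
    [[-0.02,0.04,0],0],
    [[-0.02,0.04,0],0],
    [[0,0,0],0],
  ],
)

```text
clock: 8.12
position: [405.1, 449.0, 92.6]
ee_rot: [-0.516, 0.856, 0.0, 0.0]
contact_force: [0.5, 0.1, -0.8]
gripper_width: -0.1
```

```bash
python3 - <<'E'
from h import *
go((459,374,37),yw=242)
s=shot('scene','scene5'); d=shot('top','top5')
P=arm.read_state()['position']
for dz in (-25,0): print(proj(s,P+[0,0,dz]),proj(d,P+[0,0,dz]))
f=lambda i:np.clip(255*(i[:,:,::-1]/255.)**.45,0,255).astype(np.uint8)
a=cv2.resize(f(s['image'][180:260,320:400]),(400,400),interpolation=cv2.INTER_CUBIC)
b=cv2.resize(f(d['image'][150:210,130:190]),(400,400),interpolation=cv2.INTER_CUBIC)
cv2.imwrite('pics/s5.png',np.hstack([a,b]))
E
```

```text
t 8.12 pos [405.1 449.   92.6] yaw -117.8 tilt 0.06 F [ 0.5  0.1 -0.8] w -0.1
 turn cmd 0.2
 shift [ 41.2 -82.7  55.6] len 108.0
[387.93311728 218.81407531] [138.66179851 203.71515655]
[389.47564699 212.69302257] [137.13878361 203.21131821]
```

View pics/s5.png

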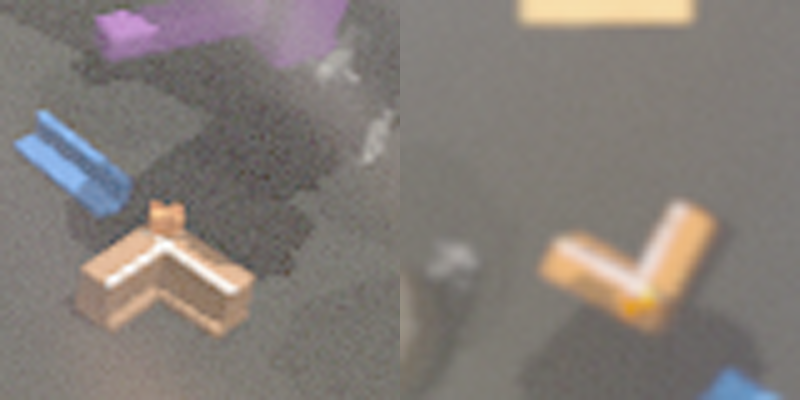

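Request:
drive_tool(
  plan=[
    [[0,0,0.02],0],
    [[0,0,0.02],0],
    [[0,0,0.012],0],
    [[0,0,0],0],
    [[0,0,0],0],
  ],
)

```text
clock: 8.85
position: [407.1, 447.1, 41.1]
ee_rot: [-0.515, 0.857, 0.0, 0.001]
contact_force: [1.1, 0.5, -0.3]
gripper_width: 0.1
```

Request:
drive_tool(
  plan=[
    [[0,0,0.003],0],
    [[0,0,0.003],0],
    [[0,0,0.003],0],
    [[0,0,0.003],0],
  ],
)

```text
clock: 9.35
position: [406.4, 446.8, 28.2]
ee_rot: [-0.515, 0.857, -0.0, -0.0]
contact_force: [-0.2, -0.8, -0.1]
gripper_width: -0.1
```

```bash
python3 - <<'E'
from h import *
go((459,374,37),yw=242)
s=shot('scene','scene6'); d=shot('top','top6')
f=lambda i:np.clip(255*(i[:,:,::-1]/255.)**.45,0,255).astype(np.uint8)
a=cv2.resize(f(s['image'][180:260,330:410]),(400,400),interpolation=cv2.INTER_CUBIC)
b=cv2.resize(f(d['image'][150:210,130:190]),(400,400),interpolation=cv2.INTER_CUBIC)
cv2.imwrite('pics/s6.png',np.hstack([a,b]))
E
```

```text
t 9.35 pos [406.4 446.8  28.2] yaw -118.0 tilt 0.0 F [-0.2 -0.8 -0.1] w -0.1
 turn cmd -0.0
 shift [ 39.6 -80.6  -8.8] len 90.0
```

View pics/s6.png

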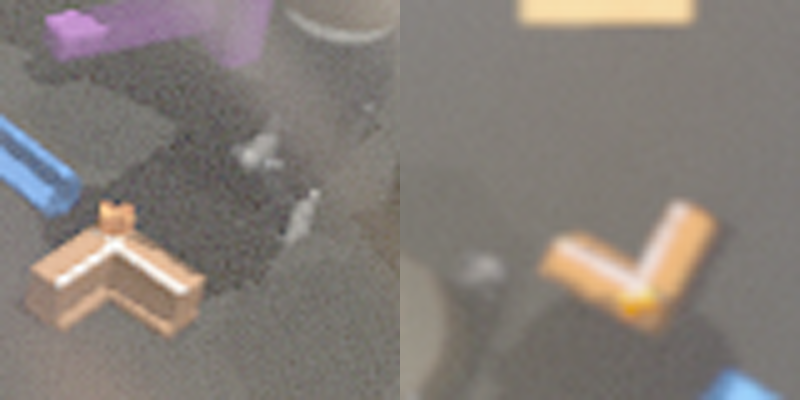

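Request:
drive_tool(
  plan=[
    [[0,0,0.003],0],
    [[0,0,0.003],0],
    [[0,0,0.003],0],
  ],
)

```text
clock: 9.82
position: [406.4, 446.7, 19.2]
ee_rot: [-0.515, 0.857, -0.0, -0.0]
contact_force: [-0.1, -0.3, -0.1]
gripper_width: 0.4
```

Request:
drive_tool(
  plan=[
    [[0,0,0.003],0],
    [[0,0,0.003],0],
  ],
)

```text
clock: 10.07
position: [406.5, 446.8, 13.2]
ee_rot: [-0.515, 0.857, 0.0, -0.0]
contact_force: [0.3, 0.3, -0.1]
gripper_width: 0.1
```

Request:
drive_tool(
  plan=[
    [[0,0,0.003],0],
    [[0,0,0.003],0],
  ],
)

```text
clock: 10.32
position: [406.5, 446.8, 7.2]
ee_rot: [-0.515, 0.857, -0.0, -0.0]
contact_force: [1.0, 0.1, 0.1]
gripper_width: 0.0
```

Request:
drive_tool(
  plan=[
    [[0,0,0.002],0],
    [[0,0,0.002],0],
  ],
)

```text
clock: 10.58
position: [406.5, 446.8, 3.3]
ee_rot: [-0.515, 0.857, 0.0, 0.0]
contact_force: [-0.1, 0.3, -0.1]
gripper_width: -0.3
```

Request:
drive_tool(
  plan=[
    [[0,0,0.002],0],
    [[0,0,0.002],0],
  ],
)

```text
clock: 10.82
position: [406.5, 446.8, -0.7]
ee_rot: [-0.515, 0.857, 0.0, 0.0]
contact_force: [-0.2, 0.7, 0.5]
gripper_width: -0.3
```

```bash
python3 - <<'E'
from h import *
go((459,374,37),yw=242)
s=shot('scene','scene7'); d=shot('top','top7')
f=lambda i:np.clip(255*(i[:,:,::-1]/255.)**.45,0,255).astype(np.uint8)
a=cv2.resize(f(s['image'][190:250,350:410]),(600,600),interpolation=cv2.INTER_CUBIC)
cv2.imwrite('pics/s7.png',a)
E
```

```text
t 10.82 pos [406.5 446.8  -0.7] yaw -118.0 tilt 0.01 F [-0.2  0.7  0.5] w -0.3
 turn cmd -0.0
 shift [ 39.6 -80.6 -37.7] len 97.0
```

View pics/s7.png

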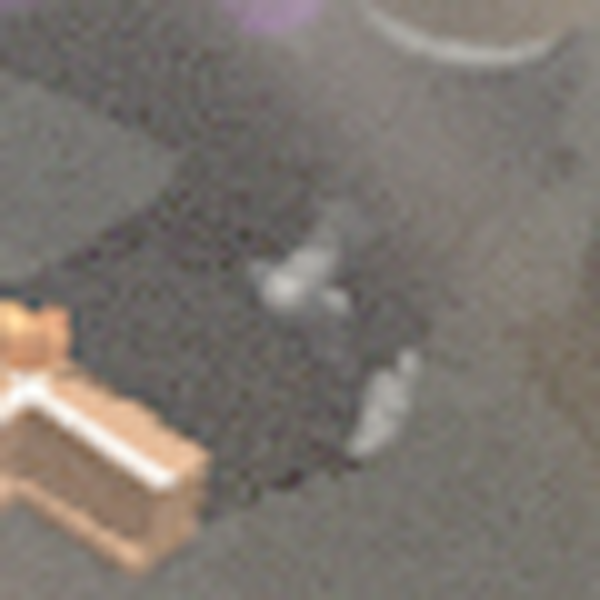

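Request:
drive_tool(
  plan=[
    [[0,0,0.002],0],
    [[0,0,0.002],0],
  ],
)

```text
clock: 11.18
position: [406.5, 446.8, -4.7]
ee_rot: [-0.515, 0.857, 0.0, 0.0]
contact_force: [-0.4, 0.7, -0.1]
gripper_width: 0.2
```

Request:
drive_tool(
  plan=[
    [[0,0,0.002],0],
    [[0,0,0.002],0],
  ],
)

```text
clock: 11.42
position: [406.5, 446.8, -8.7]
ee_rot: [-0.515, 0.857, 0.0, -0.0]
contact_force: [0.2, -0.5, 0.0]
gripper_width: 0.1
```

Request:
drive_tool(
  plan=[
    [[0,0,0.002],0],
    [[0,0,0.001],0],
  ],
)

```text
clock: 11.68
position: [406.5, 446.8, -10.4]
ee_rot: [-0.515, 0.857, -0.0, -0.0]
contact_force: [-3.6, -2.2, 12.0]
gripper_width: 0.1
```

```bash
python3 - <<'E'
from h import *
s=shot('scene','scene8')
for px,tcp in(((394,213),(405.1,449,92.6)),((388.4,228),(406.4,446.8,28.2)),((386,235.5),(406.5,446.8,-.7)),((361.3,230.7),(458.3,373.9,36.4))):
    r=ray(s,*px,tcp[2]+10.4); print(r.round(1),(r-tcp)[:2].round(1), proj(s,np.array(tcp)+[0,0,10.4]).round(1))
f=lambda i:np.clip(255*(i[:,:,::-1]/255.)**.45,0,255).astype(np.uint8)
a=cv2.resize(f(s['image'][205:250,360:405]),(600,600),interpolation=cv2.INTER_CUBIC)
cv2.imwrite('pics/s8.png',a)
E
```

```text
[415.6 459.8 103. ] [10.5 10.8] [390.9 210. ]
[414.3 455.   38.6] [7.9 8.2] [386.2 225.7]
[418.6 453.7   9.7] [12.1  6.9] [384.5 232.5]
[468.2 380.8  46.8] [9.9 6.9] [359.8 228.1]
```

View pics/s8.png

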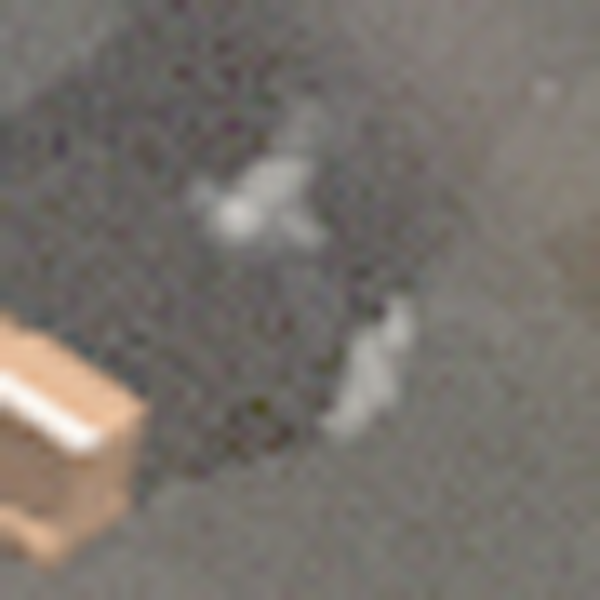

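Contact came at a reported TCP z of −10.4 mm. The closed tips are therefore about 10 mm above the reported TCP rather than 25 mm ahead of it, a constant 35 mm offset along the tool axis. The lateral offset is about zero. I'll use this from here on.

Request:
drive_tool(
  plan=[
    [[0,0,-0.03],0],
    [[0,0,-0.03],0],
    [[0.02,-0.04,0],0],
    [[0.02,-0.04,0],0],
    [[0,0,0],0],
    [[0,0,0],0],
    [[0,0,0],0],
    [[0,0,0],0],
  ],
  fingers=-1,
)

```text
clock: 12.72
position: [457.8, 374.7, 48.3]
ee_rot: [-0.515, 0.857, 0.0, 0.0]
contact_force: [0.9, 0.0, 1.1]
gripper_width: 85.5
```

```bash
python3 - <<'E'
from h import *
go((459,374,1),yw=242)
E
```

```text
t 12.72 pos [457.8 374.7  48.3] yaw -117.9 tilt 0.0 F [0.9 0.  1.1] w 85.5
 turn cmd 0.1
 shift [ 0.  -1.3 47.3] len 47.0
```

Request:
drive_tool(
  plan=[
    [[0,-0.001,0.016],0],
    [[0,0,0.016],0],
    [[0,0,0.015],0],
    [[0,0,0],0],
    [[0,0,0],0],
  ],
)

```text
clock: 13.35
position: [459.4, 373.6, 1.4]
ee_rot: [-0.515, 0.857, -0.0, 0.0]
contact_force: [-0.1, -0.8, 1.3]
gripper_width: 85.7
```

Request:
drive_tool(
  plan=[
    [[0,0,0],0],
    [[0,0,0],0],
    [[0,0,0],0],
    [[0,0,0],0],
    [[0,0,0],0],
    [[0,0,0],0],
  ],
  fingers=1,
)

```text
clock: 14.1
position: [459.4, 373.8, 1.9]
ee_rot: [-0.515, 0.857, 0.0, 0.001]
contact_force: [-0.0, 0.9, 3.1]
gripper_width: 22.7
```

```bash
python3 - <<'E'
from h import *
go((459,374,37),yw=242)
s=shot('scene','scene9'); d=shot('top','top9')
f=lambda i:np.clip(255*(i[:,:,::-1]/255.)**.45,0,255).astype(np.uint8)
a=cv2.resize(f(s['image'][200:260,320:380]),(400,400),interpolation=cv2.INTER_CUBIC)
b=cv2.resize(f(d['image'][165:205,145:185]),(400,400),interpolation=cv2.INTER_CUBIC)
cv2.imwrite('pics/s9.png',np.hstack([a,b]))
E
```

```text
t 14.1 pos [459.4 373.8   1.9] yaw -118.0 tilt 0.06 F [-0.   0.9  3.1] w 22.7
 turn cmd -0.0
 shift [  0.1   0.5 -35.1] len 35.0
```

View pics/s9.png

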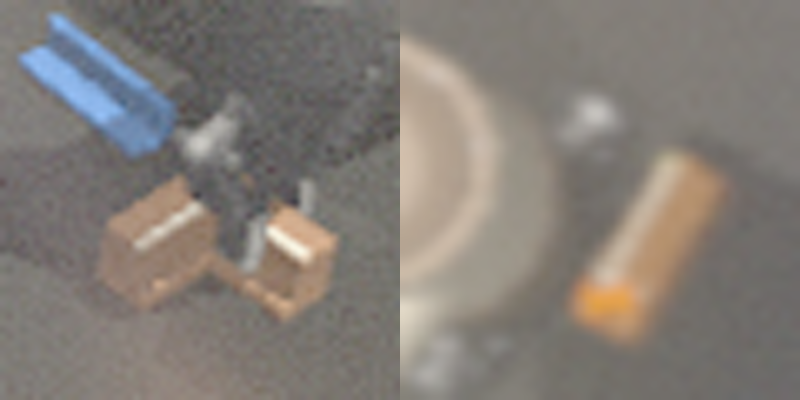

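Corner c is gripped at 22.7 mm across its left leg, with the finger mid-leg in the scene view. I'll lift it and carry it to the left vice.

Request:
drive_tool(
  plan=[
    [[0,0,-0.02],0],
    [[0,0,-0.04],0],
    [[0,0,-0.04],0],
    [[0,0,0],9],
    [[0,0,0],8.8],
    [[0,0,0],0],
  ],
)

```text
clock: 14.95
position: [458.6, 372.7, 100.3]
ee_rot: [-0.377, 0.926, -0.0, -0.001]
contact_force: [0.3, 0.9, -3.6]
gripper_width: 22.9
```

```bash
python3 - <<'E'
from h import *
go((558,150,100),yw=-135.8)
E
```

```text
t 14.95 pos [458.6 372.7 100.3] yaw -135.8 tilt 0.13 F [ 0.3  0.9 -3.6] w 22.9
 turn cmd 0.0
 shift [  84.1 -228.9    0.3] len 244.0
```

Request:
drive_tool(
  plan=[
    [[0.014,-0.038,0],0],
    [[0.014,-0.038,0],0],
    [[0.014,-0.038,0],0],
    [[0.014,-0.038,0],0],
    [[0.014,-0.038,0],0],
    [[0.014,-0.038,0],0],
    [[0,0,0.02],0],
    [[0,0,0],0],
  ],
)

```text
clock: 15.95
position: [556.3, 150.0, 79.2]
ee_rot: [-0.376, 0.927, -0.0, -0.003]
contact_force: [0.2, 0.1, -1.9]
gripper_width: 23.1
```

```bash
python3 - <<'E'
from h import *
go((558,150,40),yw=-135.8)
s=shot('scene','scene10'); d=shot('top','top10')
f=lambda i:np.clip(255*(i[:,:,::-1]/255.)**.6,0,255).astype(np.uint8)
a=cv2.resize(f(s['image'][170:260,250:340]),(400,400),interpolation=cv2.INTER_CUBIC)
b=cv2.resize(f(d['image'][140:190,195:245]),(400,400),interpolation=cv2.INTER_CUBIC)
cv2.imwrite('pics/s10.png',np.hstack([a,b]))
E
```

```text
t 15.95 pos [556.3 150.   79.2] yaw -135.8 tilt 0.31 F [ 0.2  0.1 -1.9] w 23.1
 turn cmd 0.0
 shift [-1.2 -1.2 39.2] len 39.0
```

View pics/s10.png

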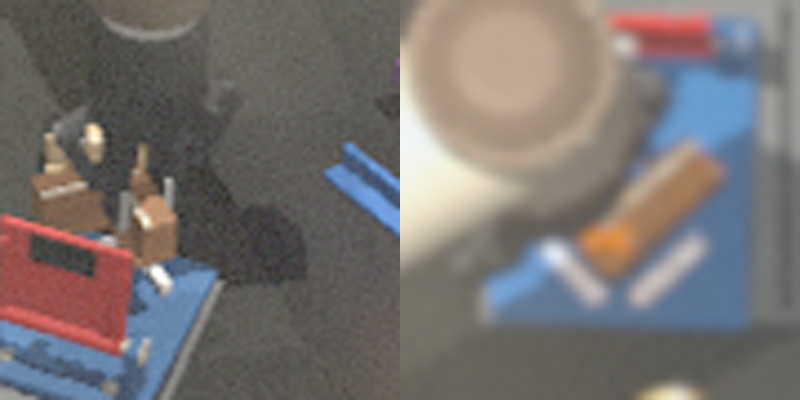

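```bash
python3 - <<'E'
from h import *
d=dict(np.load('pics/top10.npz'))
im=d['image'][140:190,195:245]; hs=cv2.cvtColor(im,cv2.COLOR_RGB2HSV).astype(int)
# key: strongly saturated orange
m=(hs[:,:,0]<22)&(hs[:,:,1]>185)&(hs[:,:,2]>120)
vv,uu=np.nonzero(m); print(len(uu),[ (u,v) for u,v in zip(uu,vv)][:40])
w=hs[:,:,2][m].astype(float)
u,v=uu.mean()+195,vv.mean()+140
for z in(122,128,131): print(z,ray(d,u,v,z)[:2].round(1))
np.set_printoptions(linewidth=200)
print(hs[22:40,20:44,1]); print(im[22:40,20:44,0])
E
```

```text
20 [(np.int64(30), np.int64(3)), (np.int64(31), np.int64(3)), (np.int64(32), np.int64(3)), (np.int64(33), np.int64(3)), (np.int64(34), np.int64(3)), (np.int64(35), np.int64(3)), (np.int64(36), np.int64(3)), (np.int64(28), np.int64(28)), (np.int64(23), np.int64(29)), (np.int64(24), np.int64(29)), (np.int64(25), np.int64(29)), (np.int64(26), np.int64(29)), (np.int64(27), np.int64(29)), (np.int64(24), np.int64(30)), (np.int64(25), np.int64(30)), (np.int64(26), np.int64(30)), (np.int64(27), np.int64(30)), (np.int64(25), np.int64(31)), (np.int64(26), np.int64(31)), (np.int64(27), np.int64(31))]
122 [571.7 121. ]
128 [570.7 120.7]
131 [570.1 120.6]
[[ 53  55  53  54  59  60  51  35  15  23  65  87  96 120 147 154 156 155 150 112  40 119 142 116]
 [ 50  49  57  58  59  52  46  52  78  79  90 103 128 150 153 157 155 147 114  47  85 133 142 116]
 [ 56  56  61  58  59  42  41  78  95  98 104 130 150 159 156 158 151 122  37  89 128 145 142 119]
 [ 62  58  61  57  56  38  53  77  99 115 135 146 155 154 151 152 122  42  91 135 141 142 140 114]
 [ 57  52  46  47  44  48  78 100 119 142 153 153 153
[... 2416 characters left out ...]
5  51]
 [155 160 134  99  96 110 115 101  77  63  68  96 130 153 150 125  86  56  45  45  44  43  45  52]
 [112 149 158 132  98  87  84  76  63  67 106 147 164 155 122  82  54  46  45  45  44  44  46  56]
 [ 77 115 150 159 134  93  68  58  67 103 146 164 156 124  83  54  46  45  45  45  44  43  46  56]
 [ 58  81 118 154 157 120  70  55  83 140 162 147 114  78  54  47  45  45  45  47  46  44  47  54]
 [ 51  58  85 123 129 100  63  52  83 134 141 109  73  52  47  46  46  46  45  44  46  45  44  55]
 [ 51  51  59  76  77  67  54  50  62  83  84  67  51  47  48  46  46  45  45  46  46  45  46  56]
 [ 50  51  54  53  52  51  49  49  52  52  51  49  49  46  46  45  46  44  44  44  44  45  46  54]]
```

```bash
python3 - <<'E'
from h import *
d=dict(np.load('pics/top10.npz'))
print(ray(d,220.4,169.6,128)[:2], 'expect (536.1,130.3)')
# right leg silhouette outer edge: sat crosses ~ 90 between brown(150) and low ridge(35); points (col,row)
l=np.radians(44.2); n=np.array([np.cos(l),np.sin(l)])
# low-sat ridge at edge: boundary approx where sat=95 on the brown side
for c,r in((39.4,22),(38.3,23),(37.4,24),(36.3,25),(35.2,26),(34.0,27),(33.0,28),(31.9,29)):
    p=ray(d,195+c,140+r,77.5)[:2]; print(p.round(1), 'along n from TCP',((p-[556.3,150])@n).round(1))
E
```

```text
[535.12426165 130.54869867] expect (536.1,130.3)
[573.5  79.7] along n from TCP -36.6
[569.5  83.9] along n from TCP -36.6
[565.5  87.4] along n from TCP -37.1
[561.5  91.6] along n from TCP -37.0
[557.5  95.8] along n from TCP -36.9
[553.5 100.4] along n from TCP -36.6
[549.5 104.2] along n from TCP -36.8
[545.5 108.4] along n from TCP -36.8
```

Request:
drive_tool(
  plan=[
    [[-0.0015,-0.001,0.015],0],
    [[0,0,0.015],0],
    [[0,0,0.008],0],
    [[0,0,0],0],
    [[0,0,0],0],
  ],
)

```text
clock: 16.68
position: [559.9, 151.9, 43.6]
ee_rot: [-0.376, 0.927, -0.0, 0.0]
contact_force: [-0.6, 0.4, -2.0]
gripper_width: 22.7
```

```bash
python3 - <<'E'
from h import *
go((558.2,150.2,24),yw=-135.8)
s=shot('scene','scene11'); d=shot('top','top11')
f=lambda i:np.clip(255*(i[:,:,::-1]/255.)**.6,0,255).astype(np.uint8)
a=cv2.resize(f(s['image'][190:260,250:320]),(400,400),interpolation=cv2.INTER_CUBIC)
b=cv2.resize(f(d['image'][140:190,195:245]),(400,400),interpolation=cv2.INTER_CUBIC)
cv2.imwrite('pics/s11.png',np.hstack([a,b]))
E
```

```text
t 16.68 pos [559.9 151.9  43.6] yaw -135.8 tilt 0.03 F [-0.6  0.4 -2. ] w 22.7
 turn cmd -0.0
 shift [ 2.4 -0.  19.6] len 20.0
```

View pics/s11.png

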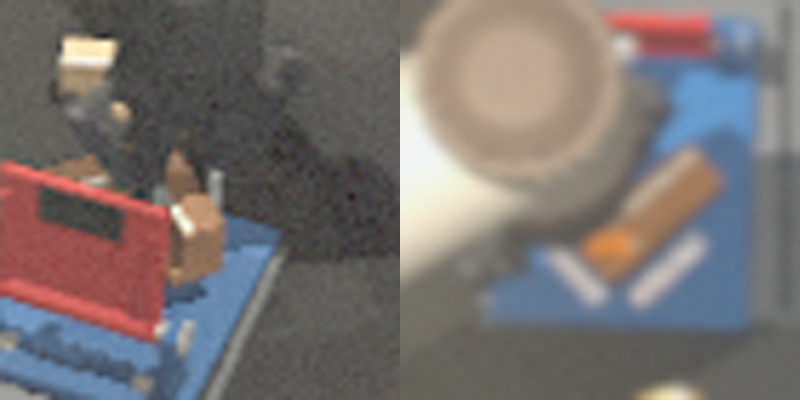

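Request:
drive_tool(
  plan=[
    [[0.002,0,0.006],0],
    [[0,0,0.005],0],
    [[0,0,0],0],
    [[0,0,0],0],
  ],
)

```text
clock: 17.27
position: [558.3, 150.3, 32.4]
ee_rot: [-0.376, 0.927, -0.0, -0.0]
contact_force: [0.7, 0.7, -0.6]
gripper_width: 23.3
```

Request:
drive_tool(
  plan=[
    [[0,0,0.003],0],
    [[0,0,0.003],0],
    [[0,0,0.002],0],
    [[0,0,0],0],
  ],
)

```text
clock: 17.77
position: [558.1, 150.3, 24.2]
ee_rot: [-0.376, 0.927, -0.0, -0.0]
contact_force: [-0.1, 0.4, -2.5]
gripper_width: 22.7
```

```bash
python3 - <<'E'
from h import *
go((558.2,150.2,24),yw=-135.8)
s=shot('scene','scene12'); d=shot('top','top12')
f=lambda i:np.clip(255*(i[:,:,::-1]/255.)**.6,0,255).astype(np.uint8)
a=cv2.resize(f(s['image'][190:260,250:320]),(400,400),interpolation=cv2.INTER_CUBIC)
b=cv2.resize(f(d['image'][140:190,195:245]),(400,400),interpolation=cv2.INTER_CUBIC)
cv2.imwrite('pics/s12.png',np.hstack([a,b]))
E
```

```text
t 17.77 pos [558.1 150.3  24.2] yaw -135.8 tilt 0.01 F [-0.1  0.4 -2.5] w 22.7
 turn cmd -0.0
 shift [ 0.  -0.1  0.2] len 0.0
```

View pics/s12.png

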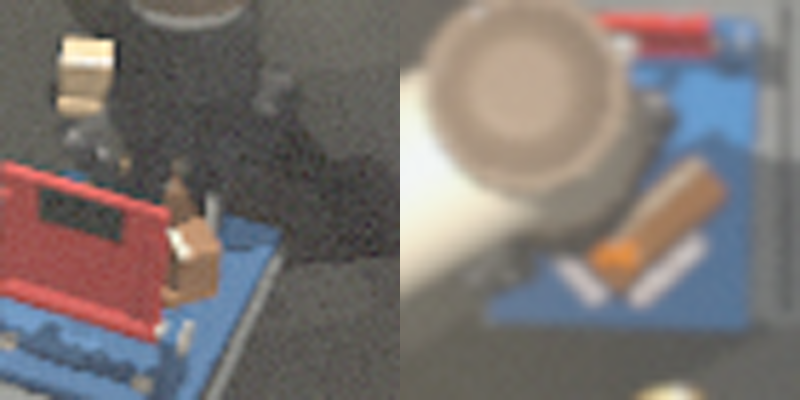

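Request:
drive_tool(
  plan=[
    [[0,0,0.001],0],
    [[0,0,0.001],0],
    [[0,0,0],0],
  ],
)

```text
clock: 18.25
position: [558.3, 150.4, 24.0]
ee_rot: [-0.376, 0.927, -0.0, 0.0]
contact_force: [-3.4, -0.0, 7.2]
gripper_width: 22.7
```

Request:
drive_tool(
  plan=[
    [[0,0,0],0],
    [[0,0,0],0],
    [[0,0,0],0],
    [[0,0,0],0],
  ],
  fingers=0.2,
)

```text
clock: 18.75
position: [558.2, 150.3, 22.3]
ee_rot: [-0.376, 0.927, -0.0, -0.0]
contact_force: [-0.5, -0.6, -0.1]
gripper_width: 34.3
```

Request:
drive_tool(
  plan=[
    [[0,0,-0.01],0],
    [[0,0,-0.03],0],
    [[0,0,-0.04],0],
    [[0,0.03,-0.04],10],
    [[0,0.03,0],10],
    [[0,0,0],9.7],
    [[0,0,0],0],
  ],
)

```text
clock: 19.62
position: [520.4, 197.0, 143.3]
ee_rot: [-0.127, 0.992, 0.0, 0.001]
contact_force: [0.5, -0.1, 0.3]
gripper_width: 33.7
```

```bash
python3 - <<'E'
from h import *
go(yw=-165.5)
s=shot('scene','scene13'); d=shot('top','top13')
f=lambda i:np.clip(255*(i[:,:,::-1]/255.)**.7,0,255).astype(np.uint8)
a=cv2.resize(f(s['image'][170:260,235:325]),(400,400),interpolation=cv2.INTER_CUBIC)
b=cv2.resize(f(d['image'][140:220,195:275]),(400,400),interpolation=cv2.INTER_CUBIC)
cv2.imwrite('pics/s13.png',np.hstack([a,b]))
E
```

```text
t 19.62 pos [520.4 197.  143.3] yaw -165.4 tilt 0.07 F [ 0.5 -0.1  0.3] w 33.7
 turn cmd 0.1
```

View pics/s13.png

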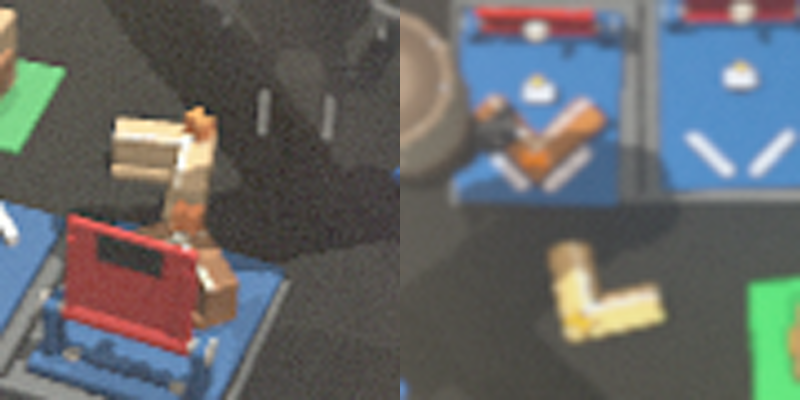

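```bash
python3 - <<'E'
from h import *
go((441.1,99.9,50),(441.1,99.9,1.5),yw=-165.7)
E
```

```text
t 19.73 pos [520.5 196.5 142.8] yaw -165.4 tilt 0.02 F [-0.2  0.3 -0.1] w 34.1
 turn cmd 0.3
 shift [101.3 -73.4  92.8] len 156.0
 shift [ 0.   0.  48.5] len 48.0
```

Request:
drive_tool(
  plan=[
    [[0.03,-0.02,0],0.3],
    [[0.036,-0.027,0.02],0],
    [[0.035,-0.026,0.03],0],
    [[0,0,0.043],0],
    [[0,0,0],0],
    [[0,0,0],0],
    [[0,0,0],0],
  ],
  fingers=-1,
)

```text
clock: 20.6
position: [442.0, 101.9, 50.8]
ee_rot: [-0.124, 0.992, 0.001, 0.002]
contact_force: [-0.1, 0.2, 0.6]
gripper_width: 85.5
```

```bash
python3 - <<'E'
from h import *
go((441.1,99.9,1.5),yw=-165.7)
s=shot('scene','scene14')
f=lambda i:np.clip(255*(i[:,:,::-1]/255.)**.5,0,255).astype(np.uint8)
cv2.imwrite('pics/s14.png',cv2.resize(f(s['image'][160:230,235:305]),(560,560),interpolation=cv2.INTER_CUBIC))
E
```

```text
t 20.6 pos [442.  101.9  50.8] yaw -165.8 tilt 0.19 F [-0.1  0.2  0.6] w 85.5
 turn cmd -0.1
 shift [ 1.3 -1.8 49.3] len 49.0
```

View pics/s14.png

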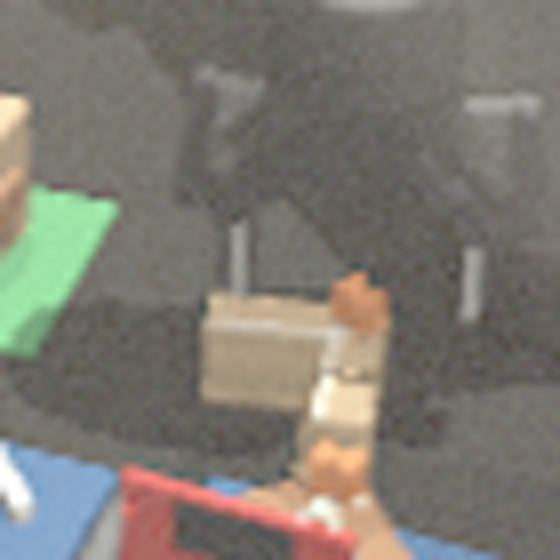

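Request:
drive_tool(
  plan=[
    [[0,-0.002,0.016],0],
    [[0,0,0.016],0],
    [[0,0,0],0],
    [[0,0,0],0],
  ],
)

```text
clock: 21.15
position: [441.7, 99.5, 18.3]
ee_rot: [-0.124, 0.992, 0.0, 0.001]
contact_force: [0.2, -0.4, -0.0]
gripper_width: 85.6
```

Request:
drive_tool(
  plan=[
    [[0,0,0.008],0],
    [[0,0,0.008],0],
    [[0,0,0],0],
    [[0,0,0],0],
  ],
)

```text
clock: 21.65
position: [441.0, 99.0, 1.3]
ee_rot: [-0.123, 0.992, -0.0, -0.0]
contact_force: [0.0, 0.4, 0.0]
gripper_width: 85.2
```

Request:
drive_tool(
  plan=[
    [[0,0,0],0],
    [[0,0,0],0],
    [[0,0,0],0],
    [[0,0,0],0],
    [[0,0,0],0],
    [[0,0,0],0],
  ],
  fingers=1,
)

```text
clock: 22.4
position: [441.3, 99.3, 1.7]
ee_rot: [-0.124, 0.992, 0.0, 0.0]
contact_force: [-0.6, 1.2, 4.9]
gripper_width: 22.8
```

```bash
python3 - <<'E'
from h import *
go((441.1,99.9,1.5),yw=-165.7)
s=shot('scene','scene15');d=shot('top','top15')
f=lambda i:np.clip(255*(i[:,:,::-1]/255.)**.5,0,255).astype(np.uint8)
a=cv2.resize(f(s['image'][175:225,245:295]),(400,400),interpolation=cv2.INTER_CUBIC)
b=cv2.resize(f(d['image'][175:225,210:260]),(400,400),interpolation=cv2.INTER_CUBIC)
cv2.imwrite('pics/s15.png',np.hstack([a,b]))
E
```

```text
t 22.4 pos [441.3  99.3   1.7] yaw -165.8 tilt 0.05 F [-0.6  1.2  4.9] w 22.8
 turn cmd -0.1
 shift [0.1 0.7 0.2] len 1.0
```

View pics/s15.png

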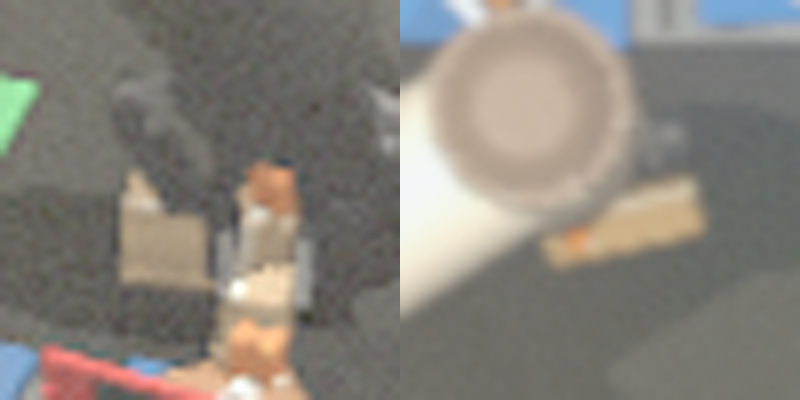

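Request:
drive_tool(
  plan=[
    [[0,0,-0.02],0],
    [[0,0,-0.04],0],
    [[0,0,-0.04],0],
    [[0,0,0],-9],
    [[0,0,0],-8],
    [[0,0,0],-8],
    [[0,0,0],-7.9],
    [[0,0,0],0],
  ],
)

```text
clock: 23.5
position: [440.3, 98.7, 100.7]
ee_rot: [-0.398, 0.917, 0.0, -0.001]
contact_force: [0.8, -0.8, -2.1]
gripper_width: 22.7
```

```bash
python3 - <<'E'
from h import *
go((571.3,-11.7,101),(571.3,-11.7,70),yw=-132.9)
E
```

```text
t 23.5 pos [440.3  98.7 100.7] yaw -133.0 tilt 0.1 F [ 0.8 -0.8 -2.1] w 22.7
 turn cmd -0.1
 shift [  -8.7 -171.1   -0.3] len 171.0
 shift [ 0.  0. 31.] len 31.0
```

Request:
drive_tool(
  plan=[
    [[-0.002,-0.034,0],0],
    [[-0.002,-0.034,0],0],
    [[-0.002,-0.034,0],0],
    [[-0.002,-0.034,0],0],
    [[-0.001,-0.035,0],0],
    [[0,0,0.02],0],
    [[0,0,0],0],
    [[0,0,0],0],
    [[0,0,0],0],
  ],
)

```text
clock: 24.62
position: [572.7, -10.4, 82.2]
ee_rot: [-0.4, 0.917, -0.0, 0.001]
contact_force: [0.3, -0.3, -1.5]
gripper_width: 22.8
```

```bash
python3 - <<'E'
from h import *
go((571.3,-11.7,45),yw=-132.9)
d=shot('top','top16')
f=lambda i:np.clip(255*(i[:,:,::-1]/255.)**.6,0,255).astype(np.uint8)
cv2.imwrite('pics/s16.png',cv2.resize(f(d['image'][135:190,230:285]),(550,550),interpolation=cv2.INTER_CUBIC))
im=d['image'][135:190,230:285]; hs=cv2.cvtColor(im,cv2.COLOR_RGB2HSV).astype(int)
m=(hs[:,:,0]<22)&(hs[:,:,1]>150)&(hs[:,:,2]>110); vv,uu=np.nonzero(m); k=vv>15
print(list(zip(uu[k]+230,vv[k]+135)))
E
```

```text
t 24.62 pos [572.7 -10.4  82.2] yaw -132.9 tilt 0.08 F [ 0.3 -0.3 -1.5] w 22.8
 turn cmd -0.0
 shift [ 1.9  0.1 37.2] len 37.0
[(np.int64(265), np.int64(164)), (np.int64(263), np.int64(165)), (np.int64(264), np.int64(165)), (np.int64(265), np.int64(165)), (np.int64(266), np.int64(165)), (np.int64(261), np.int64(166)), (np.int64(262), np.int64(166)), (np.int64(263), np.int64(166)), (np.int64(264), np.int64(166)), (np.int64(265), np.int64(166)), (np.int64(266), np.int64(166)), (np.int64(261), np.int64(167)), (np.int64(262), np.int64(167)), (np.int64(263), np.int64(167)), (np.int64(264), np.int64(167)), (np.int64(265), np.int64(167)), (np.int64(266), np.int64(167)), (np.int64(262), np.int64(168))]
```

View pics/s16.png

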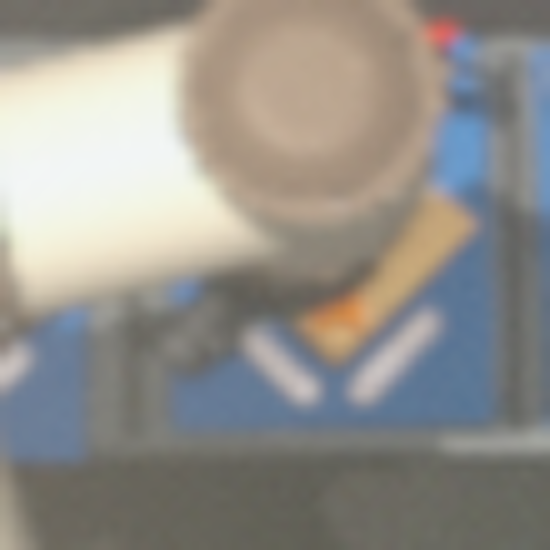

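```bash
python3 - <<'E'
from h import *
d=dict(np.load('pics/top16.npz'))
T=np.array([572.7,-10.4]); l=np.radians(47.1); n=np.array([np.cos(l),np.sin(l)]); m=np.array([-n[1],n[0]])
p=ray(d,263.9,166.3,130)[:2]; print('key',p,(T-p)@n,(p-T)@m)
im=d['image'].astype(float); r=im[:,:,0]-im[:,:,2]
# profile along n at several m positions using rays inverse: sample R-B
for mm in(-30,-36,-42,-48,-54):
    prof=[]
    for a in np.arange(-52,-20,2):
        X=[*(T+n*a+m*mm),80.5]; u,v=proj(d,X); prof.append(cv2.getRectSubPix(r.astype(np.float32),(1,1),(u,v))[0,0])
    print(mm,np.round(prof).astype(int))
E
```

```text
key [550.01506315 -33.51734746] 32.37655864246151 0.8812285442048247
-30 [-11 -15 -22 -28 -16  10  41  66  80  89  88  83  75  62  46  31]
-36 [-47 -45 -44 -39 -19  10  42  68  82  89  89  87  82  72  58  43]
-42 [-55 -54 -51 -40 -19  10  42  69  84  89  90  88  83  74  61  45]
-48 [-55 -54 -53 -41 -21   6  40  68  85  88  90  88  84  78  67  53]
-54 [-55 -54 -54 -43 -23   5  38  67  84  88  88  88  86  83  74  62]
```

Request:
drive_tool(
  plan=[
    [[0.001,0,0.015],0],
    [[0,0,0.015],0],
    [[0,0,0.01],0],
    [[0,0,0.008],0],
    [[0,0,0],0],
    [[0,0,0],0],
    [[0,0,0],0],
  ],
)

```text
clock: 25.55
position: [572.1, -11.4, 33.9]
ee_rot: [-0.399, 0.917, -0.0, 0.001]
contact_force: [0.3, 0.1, -0.7]
gripper_width: 23.0
```

```bash
python3 - <<'E'
from h import *
go((572,-11,24),yw=-132.9)
s=shot('scene','scene17');d=shot('top','top17')
f=lambda i:np.clip(255*(i[:,:,::-1]/255.)**.6,0,255).astype(np.uint8)
a=cv2.resize(f(s['image'][180:230,205:255]),(400,400),interpolation=cv2.INTER_CUBIC)
b=cv2.resize(f(d['image'][140:190,235:285]),(400,400),interpolation=cv2.INTER_CUBIC)
cv2.imwrite('pics/s17.png',np.hstack([a,b]))
E
```

```text
t 25.55 pos [572.1 -11.4  33.9] yaw -132.9 tilt 0.07 F [ 0.3  0.1 -0.7] w 23.0
 turn cmd -0.0
 shift [-0.3  0.4  9.9] len 10.0
```

View pics/s17.png

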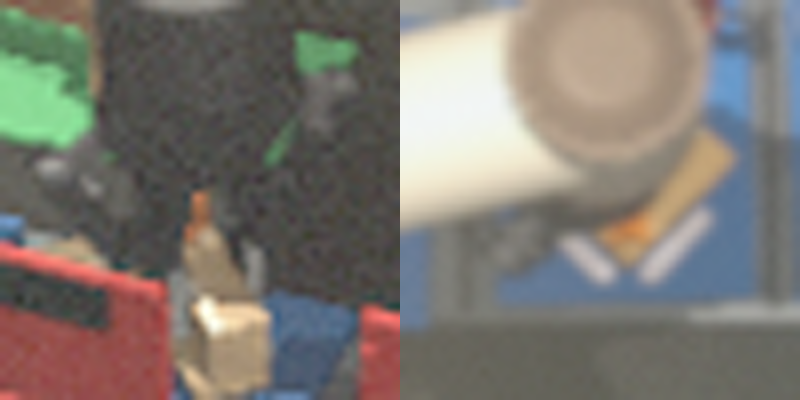

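Request:
drive_tool(
  plan=[
    [[0,0,0.003],0],
    [[0,0,0.003],0],
    [[0,0,0.003],0],
    [[0,0,0.0015],0],
    [[0,0,0],0],
    [[0,0,0],0],
  ],
)

```text
clock: 26.4
position: [571.7, -11.6, 23.8]
ee_rot: [-0.4, 0.917, -0.0, 0.0]
contact_force: [-1.5, 0.8, 4.2]
gripper_width: 22.5
```

Request:
drive_tool(
  plan=[
    [[0,0,0],0],
    [[0,0,0],0],
    [[0,0,0],0],
    [[0,0,0],0],
  ],
  fingers=0.2,
)

```text
clock: 26.9
position: [571.7, -11.6, 22.8]
ee_rot: [-0.399, 0.917, -0.0, -0.0]
contact_force: [-0.0, 0.2, -0.7]
gripper_width: 34.1
```

Request:
drive_tool(
  plan=[
    [[0,0,-0.01],0],
    [[0,0,-0.03],0],
    [[0,0,-0.04],0],
    [[0,0,-0.04],0],
    [[0,0,-0.04],0],
    [[0,0,0],0],
  ],
)

```text
clock: 27.65
position: [574.0, -11.3, 187.7]
ee_rot: [-0.4, 0.917, -0.001, 0.005]
contact_force: [-0.0, 0.8, -0.1]
gripper_width: 34.0
```

Request:
drive_tool(
  plan=[
    [[0,0,0],9],
    [[0,0,0],9],
    [[0,0,0],9],
    [[0,0,0],9],
    [[0,0,0],9],
    [[0,0,0],0],
  ],
  fingers=1,
)

```text
clock: 28.4
position: [571.2, -11.6, 182.5]
ee_rot: [-0.019, 1.0, -0.0, -0.001]
contact_force: [0.3, -0.3, 0.3]
gripper_width: -0.1
```

```bash
python3 - <<'E'
from h import *
go((706.8,-26.9,187),(706.8,-26.9,106),yw=-177.9,y0=-177.9)
s=shot('scene','scene18');d=shot('top','top18')
f=lambda i:np.clip(255*(i[:,:,::-1]/255.)**.7,0,255).astype(np.uint8)
a=cv2.resize(f(s['image'][180:260,195:315]),(480,320),interpolation=cv2.INTER_CUBIC)
b=cv2.resize(f(d['image'][130:190,200:260]),(320,320),interpolation=cv2.INTER_CUBIC)
cv2.imwrite('pics/s18.png',np.hstack([a,b]))
E
```

```text
t 28.4 pos [571.2 -11.6 182.5] yaw -177.8 tilt 0.06 F [ 0.3 -0.3  0.3] w -0.1
 turn cmd 0.1
 shift [-134.9  -20.3   -4.5] len 137.0
 shift [ 0.  0. 81.] len 81.0
```

View pics/s18.png

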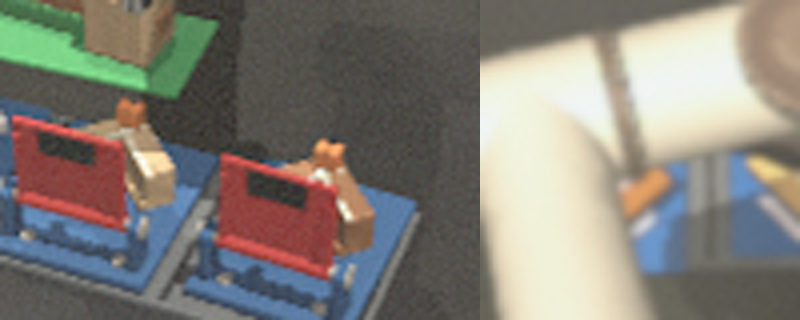

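Request:
drive_tool(
  plan=[
    [[-0.034,-0.005,0],0],
    [[-0.034,-0.005,0],0],
    [[-0.034,-0.005,0],0],
    [[-0.033,-0.005,0],0],
    [[0,0,0.03],0],
    [[0,0,0.045],0],
    [[0,0,0],0],
    [[0,0,0],0],
  ],
)

```text
clock: 29.5
position: [708.4, -26.7, 109.6]
ee_rot: [-0.019, 1.0, -0.0, 0.001]
contact_force: [0.6, -1.3, 0.7]
gripper_width: 0.1
```

```bash
python3 - <<'E'
from h import *
c,s_=np.cos(np.radians(2.1)),np.sin(np.radians(2.1))
Y=lambda X:(551.9+c*X,-32.6+s_*X)
E=[(105,117),(90.7,115),(75,108),(62.4,96),(55,84)]
P=[(*Y(e[0]+11),e[1]-10.4) for e in E]+[(*Y(50),72-10.4),(*Y(45),66-10.4)]
go(*P,yw=-177.9,y0=-177.9)
s=shot('scene','scene19')
f=lambda i:np.clip(255*(i[:,:,::-1]/255.)**.6,0,255).astype(np.uint8)
cv2.imwrite('pics/s19.png',cv2.resize(f(s['image'][150:260,170:300]),(650,550),interpolation=cv2.INTER_CUBIC))
E
```

```text
t 29.5 pos [708.4 -26.7 109.6] yaw -177.8 tilt 0.14 F [ 0.6 -1.3  0.7] w 0.1
 turn cmd 0.1
 shift [40.6 -0.1  3. ] len 41.0
 shift [14.3  0.   2. ] len 14.0
 shift [15.7  0.   7. ] len 17.0
 shift [12.6  0.  12. ] len 17.0
 shift [ 7.4 -0.  12. ] len 14.0
 shift [16.  0. 12.] len 20.0
 shift [ 5. -0.  6.] len 8.0
```

View pics/s19.png

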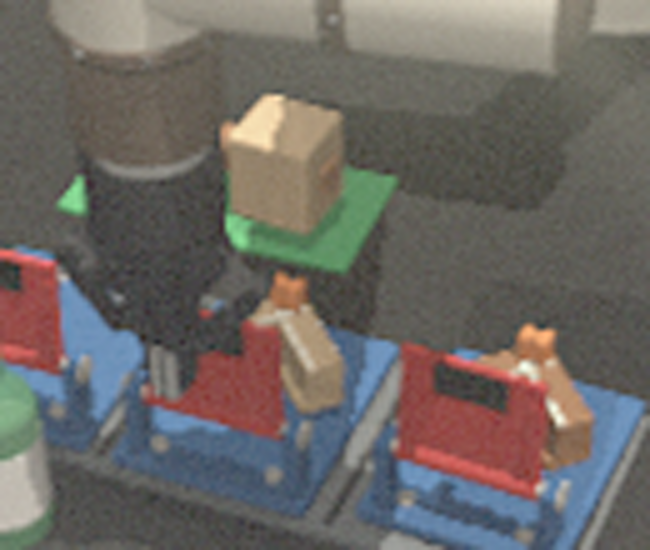

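Request:
drive_tool(
  plan=[
    [[0.02,0,0.002],0],
    [[0.018,0,0.001],0],
    [[0.008,0,0.001],0],
    [[0.008,0,0.001],0],
    [[0,0,0],0],
  ],
)

```text
clock: 30.18
position: [653.4, -28.5, 103.7]
ee_rot: [-0.018, 1.0, 0.0, 0.0]
contact_force: [-0.2, -0.3, 0.7]
gripper_width: -0.0
```

Request:
drive_tool(
  plan=[
    [[0.008,0,0.003],0],
    [[0.008,0,0.004],0],
    [[0.006,0,0.006],0],
    [[0.006,0,0.006],0],
    [[0.004,0,0.006],0],
    [[0.004,0,0.006],0],
    [[0,0,0],0],
  ],
)

```text
clock: 31.05
position: [617.1, -29.9, 71.5]
ee_rot: [-0.018, 1.0, -0.0, -0.0]
contact_force: [1.6, 0.2, 2.5]
gripper_width: -0.0
```

```bash
python3 - <<'E'
from h import *
c,s_=np.cos(np.radians(2.1)),np.sin(np.radians(2.1))
Y=lambda X:(551.9+c*X,-32.6+s_*X)
go((*Y(50),61.6),(*Y(45),55),yw=-177.9,y0=-177.9)
s=shot('scene','scene20')
f=lambda i:np.clip(255*(i[:,:,::-1]/255.)**.6,0,255).astype(np.uint8)
cv2.imwrite('pics/s20.png',cv2.resize(f(s['image'][150:260,170:300]),(650,550),interpolation=cv2.INTER_CUBIC))
E
```

```text
t 31.05 pos [617.1 -29.9  71.5] yaw -177.9 tilt 0.04 F [1.6 0.2 2.5] w -0.0
 turn cmd -0.0
 shift [15.3 -0.3  9.9] len 18.0
 shift [ 5.  -0.   6.6] len 8.0
```

View pics/s20.png

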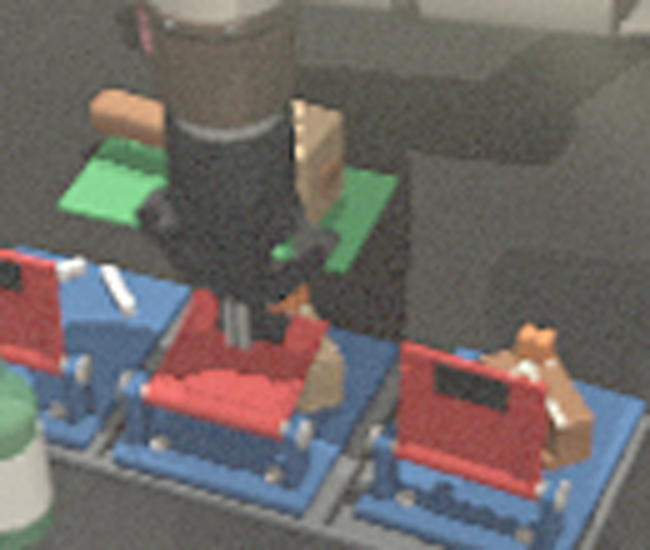

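Request:
drive_tool(
  plan=[
    [[0.006,0,0.002],0],
    [[0.006,0,0.002],0],
    [[0.004,0,0.003],0],
    [[0,0,0],0],
  ],
)

```text
clock: 31.6
position: [612.4, -29.6, 71.5]
ee_rot: [-0.02, 1.0, 0.0, 0.013]
contact_force: [14.0, -0.6, 10.2]
gripper_width: 0.1
```

Request:
drive_tool(
  plan=[
    [[0.001,0,0.003],0],
    [[0.001,0,0.003],0],
    [[0,0,0.002],0],
    [[0,0,0],0],
  ],
)

```text
clock: 32.1
position: [607.0, -29.6, 63.3]
ee_rot: [-0.019, 1.0, 0.001, 0.01]
contact_force: [4.7, 0.6, 4.3]
gripper_width: 0.0
```

Request:
drive_tool(
  plan=[
    [[0,0,0.002],0],
    [[0,0,0.002],0],
    [[0,0,0.002],0],
    [[0,0,0],0],
  ],
)

```text
clock: 32.6
position: [597.6, -30.8, 53.5]
ee_rot: [-0.019, 1.0, -0.001, -0.002]
contact_force: [-7.1, 2.6, 20.9]
gripper_width: 0.1
```

Request:
drive_tool(
  plan=[
    [[0,0,0.001],0],
    [[0,0,0.001],0],
    [[0,0,0],0],
  ],
)

```text
clock: 32.98
position: [597.6, -30.8, 53.4]
ee_rot: [-0.019, 1.0, -0.001, -0.002]
contact_force: [-10.3, 2.6, 30.6]
gripper_width: -0.1
```

```bash
python3 - <<'E'
from h import *
go(yw=-177.9,y0=-177.9)
s=shot('scene','scene21')
f=lambda i:np.clip(255*(i[:,:,::-1]/255.)**.6,0,255).astype(np.uint8)
cv2.imwrite('pics/s21.png',cv2.resize(f(s['image'][150:260,170:300]),(650,550),interpolation=cv2.INTER_CUBIC))
E
```

```text
t 32.98 pos [597.6 -30.8  53.4] yaw -177.8 tilt 0.2 F [-10.3   2.6  30.6] w -0.1
 turn cmd 0.1
```

View pics/s21.png

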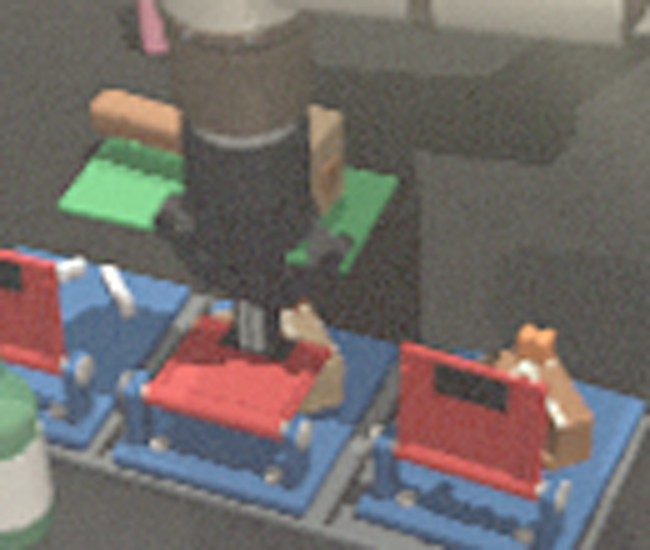

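Request:
drive_tool(
  plan=[
    [[0,0,-0.01],0],
    [[0,0,-0.04],0],
    [[0,0,-0.05],0],
    [[0,0,-0.04],3],
    [[0,0,0],0],
  ],
)

```text
clock: 33.65
position: [600.0, -30.6, 191.1]
ee_rot: [0.008, 1.0, 0.0, 0.002]
contact_force: [0.5, 0.6, -0.1]
gripper_width: -0.1
```

```bash
python3 - <<'E'
from h import *
go((692.8,128.1,190),(692.8,128.1,107),yw=179.2,y0=179.2)
s=shot('scene','scene22')
f=lambda i:np.clip(255*(i[:,:,::-1]/255.)**.6,0,255).astype(np.uint8)
cv2.imwrite('pics/s22.png',cv2.resize(f(s['image'][180:270,180:310]),(650,450),interpolation=cv2.INTER_CUBIC))
E
```

```text
t 33.65 pos [600.  -30.6 191.1] yaw 179.1 tilt 0.19 F [ 0.5  0.6 -0.1] w -0.1
 turn cmd -0.1
 shift [-90.6 160.    1.1] len 184.0
 shift [ 0.  0. 83.] len 83.0
```

View pics/s22.png

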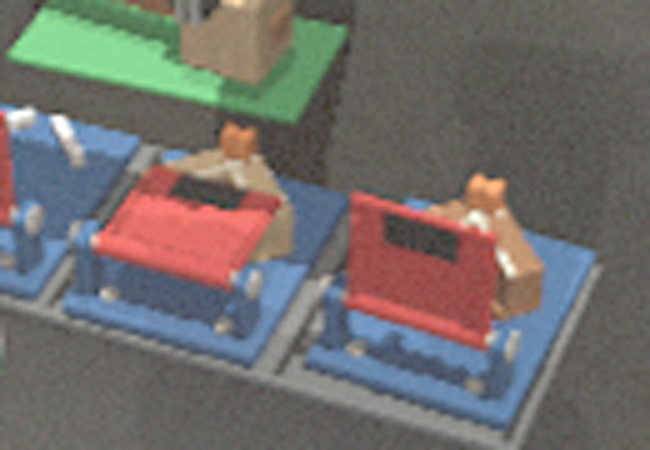

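```bash
python3 - <<'E'
from h import *
s=dict(np.load('pics/scene22.npz'))
c,n=np.cos(np.radians(2.1)),np.sin(np.radians(2.1))
N=lambda X,Y,z:(551.9+c*X-n*Y,-32.6+n*X+c*Y,z)
H=lambda r,th,Y:N(108-r*np.cos(th)+3*np.sin(th),Y,61+r*np.sin(th)+3*np.cos(th))
for th in(0,.15,.35): print(th,[((proj(s,H(r,th,Y))-[180,180])*5).round() for r,Y in((76,-45),(76,45),(66,0))])
E
```

```text
0 [array([151., 158.]), array([282., 191.]), array([209., 184.])]
0.15 [array([149., 145.]), array([281., 179.]), array([208., 174.])]
0.35 [array([144., 132.]), array([278., 166.]), array([204., 162.])]
```

The middle cover is shut: its front edge at (155,168)–(280,200) and pad at (208,190) match the predicted 0 rad positions. The left cover is next.

Request:
drive_tool(
  plan=[
    [[-0.018,0.032,0],0],
    [[-0.018,0.032,0],0],
    [[-0.018,0.032,0],0],
    [[-0.018,0.032,0],0],
    [[-0.018,0.032,0],0],
    [[0,0,0.03],0],
    [[0,0,0.03],0],
    [[0,0,0.022],0],
    [[0,0,0],0],
  ],
)

```text
clock: 34.83
position: [688.8, 126.9, 101.5]
ee_rot: [0.008, 1.0, -0.002, -0.005]
contact_force: [0.8, 0.6, 0.0]
gripper_width: 0.3
```

```bash
python3 - <<'E'
from h import *
c,s_=np.cos(np.radians(-.8)),np.sin(np.radians(-.8))
Y=lambda X:(537.8+c*X,130.3+s_*X)
E=[(105,117),(90.7,115),(75,108),(62.4,96),(55,84)]
P=[(*Y(e[0]+11),e[1]-10.4) for e in E]+[(*Y(50),72-10.4),(*Y(45),66-10.4)]
go(*P,yw=179.2,y0=179.2)
E
```

```text
t 34.83 pos [688.8 126.9 101.5] yaw 179.0 tilt 0.62 F [0.8 0.6 0. ] w 0.3
 turn cmd -0.2
 shift [35.   1.3 -5.1] len 35.0
 shift [14.3 -0.   2. ] len 14.0
 shift [15.7  0.   7. ] len 17.0
 shift [12.6  0.  12. ] len 17.0
 shift [ 7.4 -0.  12. ] len 14.0
 shift [16.  0. 12.] len 20.0
 shift [ 5. -0.  6.] len 8.0
```

Request:
drive_tool(
  plan=[
    [[0.017,0,0],0],
    [[0.018,0,0.001],0],
    [[0.008,0,0.001],0],
    [[0.008,0,0.001],0],
    [[0,0,0],0],
  ],
)

```text
clock: 35.45
position: [640.6, 128.8, 104.0]
ee_rot: [0.008, 1.0, -0.0, -0.0]
contact_force: [-1.4, 0.2, 0.4]
gripper_width: 0.1
```

```bash
python3 - <<'E'
from h import *
c,s_=np.cos(np.radians(-.8)),np.sin(np.radians(-.8))
Y=lambda X:(537.8+c*X,130.3+s_*X)
E=[(75,108),(62.4,96),(55,84)]
P=[(*Y(e[0]+11),e[1]-10.4) for e in E]+[(*Y(50),72-10.4),(*Y(45),66-10.4)]
go(*P,yw=179.2,y0=179.2)
E
```

```text
t 35.45 pos [640.6 128.8 104. ] yaw 179.1 tilt 0.03 F [-1.4  0.2  0.4] w 0.1
 turn cmd -0.1
 shift [16.8  0.1  6.4] len 18.0
 shift [12.6  0.  12. ] len 17.0
 shift [ 7.4 -0.  12. ] len 14.0
 shift [16.  0. 12.] len 20.0
 shift [ 5. -0.  6.] len 8.0
```

Same relative state as with the first cover, so I'll repeat the motion that worked.

Request:
drive_tool(
  plan=[
    [[0.008,0,0.003],0],
    [[0.008,0,0.004],0],
    [[0.006,0,0.006],0],
    [[0.006,0,0.006],0],
    [[0.004,0,0.006],0],
    [[0.004,0,0.006],0],
    [[0,0,0],0],
  ],
)

```text
clock: 36.33
position: [604.4, 129.3, 72.1]
ee_rot: [0.008, 1.0, -0.0, -0.001]
contact_force: [-0.6, 0.7, 1.1]
gripper_width: -0.4
```

Request:
drive_tool(
  plan=[
    [[0.006,0,0.002],0],
    [[0.006,0,0.002],0],
    [[0.004,0,0.003],0],
    [[0,0,0],0],
  ],
)

```text
clock: 36.83
position: [597.1, 131.2, 71.2]
ee_rot: [0.006, 1.0, 0.002, 0.01]
contact_force: [11.8, -3.5, 9.1]
gripper_width: 0.3
```

Request:
drive_tool(
  plan=[
    [[0.001,0,0.003],0],
    [[0.001,0,0.003],0],
    [[0,0,0.002],0],
    [[0,0,0],0],
  ],
)

```text
clock: 37.33
position: [585.0, 129.0, 56.5]
ee_rot: [0.008, 1.0, -0.001, -0.002]
contact_force: [-0.3, -0.7, 0.2]
gripper_width: 0.4
```

Request:
drive_tool(
  plan=[
    [[0,0,0.002],0],
    [[0,0,0.002],0],
    [[0,0,0.002],0],
    [[0,0,0],0],
  ],
)

```text
clock: 37.83
position: [586.3, 129.5, 53.6]
ee_rot: [0.008, 1.0, -0.001, -0.001]
contact_force: [-4.7, -0.0, 10.9]
gripper_width: 0.0
```

Request:
drive_tool(
  plan=[
    [[0,0,0.001],0],
    [[0,0,0.001],0],
    [[0,0,0],0],
  ],
)

```text
clock: 38.2
position: [586.4, 129.5, 53.5]
ee_rot: [0.007, 1.0, -0.001, -0.0]
contact_force: [-9.3, 0.8, 20.0]
gripper_width: -0.3
```

Request:
drive_tool(
  plan=[
    [[0,0,-0.01],0],
    [[0,0,-0.04],0],
    [[0,0,-0.05],0],
    [[0,0,-0.04],0],
    [[0,-0.05,-0.01],0],
    [[0,-0.05,-0.01],0],
    [[0,-0.05,0],0],
    [[0,-0.05,0],0],
    [[0,0,0],0],
    [[0,0,0],0],
  ],
  fingers=-1,
)

```text
clock: 39.45
position: [583.6, -70.4, 209.5]
ee_rot: [0.008, 1.0, 0.0, -0.0]
contact_force: [-0.1, -0.1, -0.2]
gripper_width: 85.5
```

```bash
python3 - <<'E'
from h import *
go(yw=-177.9)
s=shot('scene','scene23');d=shot('top','top23')
f=lambda i:np.clip(255*(i[:,:,::-1]/255.)**.6,0,255).astype(np.uint8)
cv2.imwrite('pics/s23.png',cv2.resize(f(s['image'][150:270,150:310]),(800,600),interpolation=cv2.INTER_CUBIC))
cv2.imwrite('pics/t23.png',cv2.resize(f(d['image'][130:240,190:340]),(750,550),interpolation=cv2.INTER_CUBIC))
E
```

```text
t 39.45 pos [583.6 -70.4 209.5] yaw 179.0 tilt 0.04 F [-0.1 -0.1 -0.2] w 85.5
 turn cmd -3.1
```

View pics/s23.png

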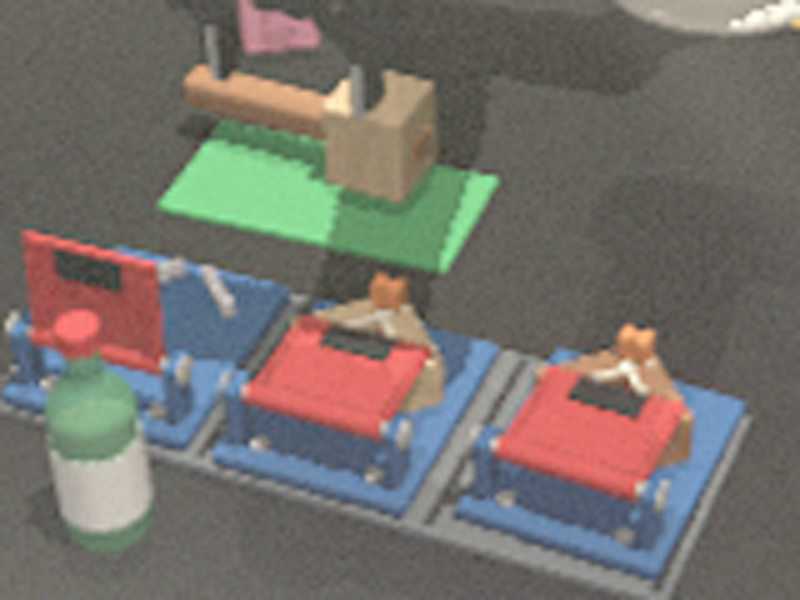

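View pics/t23.png

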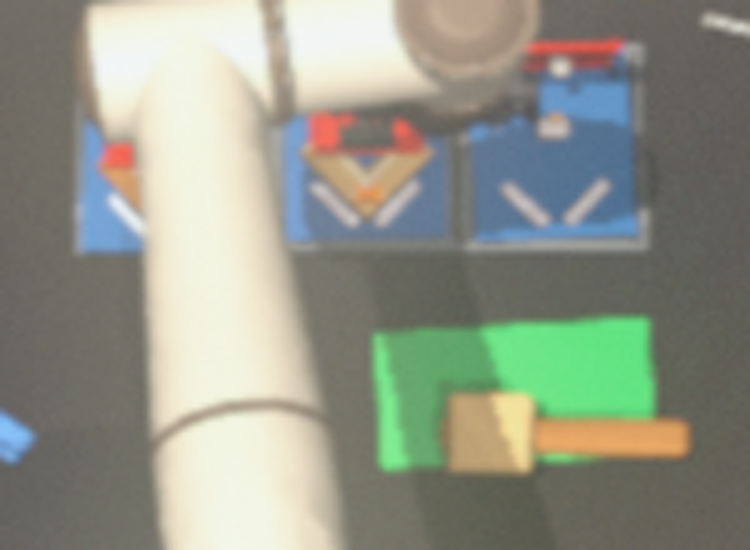

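Both covers are shut and both corners sit inside their V fences. The mallet has been knocked aside: in this crop its head is at (490,433) and its handle end at (688,438), towards the pad's front edge. I'll measure the mallet and the pad.

```bash
cat > mal.py <<'E'
from h import *
def malpad(d,dx=0):
    hs=cv2.cvtColor(d['image'],cv2.COLOR_RGB2HSV).astype(int); H,S,V=hs[:,:,0],hs[:,:,1],hs[:,:,2]
    g=((H>50)&(H<75)&(S>120)).astype(np.uint8)
    g[:180]=0
    vv,uu=np.nonzero(g); hull=cv2.convexHull(np.column_stack([uu,vv]).astype(np.float32))
    q=cv2.minAreaRect(hull); print('pad px',q)
    x0,x1,y0,y1=uu.min()-5,uu.max()+16,vv.min()-3,vv.max()+16
    m=np.zeros_like(g); m[y0:y1,x0:x1]=((H<25)&(S>80)&(V>90))[y0:y1,x0:x1]
    n,l,st,ce=cv2.connectedComponentsWithStats(m); j=1+np.argmax(st[1:,4]); print('mallet blob',st[j],ce[j])
    return g,(l==j),hs
E
python3 - <<'E'
from mal import *
d0=dict(np.load('pics/top0.npz')); d=dict(np.load('pics/top23.npz'))
g,m,_=malpad(d0)
vv,uu=np.nonzero(g); 
c,_=cv2.findContours(g,cv2.RETR_EXTERNAL,cv2.CHAIN_APPROX_NONE)
hull=cv2.convexHull(np.vstack(c)); ap=cv2.approxPolyDP(hull,4,True)[:,0]; P=[ray(d0,*p,6)[:2].round(1) for p in ap.astype(float)]; print(ap.tolist(),P)
mr=cv2.boxPoints(cv2.minAreaRect(hull)); print('rect',[ray(d0,*p,6)[:2].round(1) for p in mr])
g,m,hs=malpad(d)
for v in range(205,228): print(v,''.join('#' if m[v,u] else '.' for u in range(270,332)), )
print(hs[217,270:332,0],hs[217,270:332,1])
E
```

```text
pad px ((395.7980651855469, 273.937255859375), (304.3907775878906, 53.20525360107422), 32.42558670043945)
mallet blob [459 258  30  30 697] [473.31707317 272.83787661]
[[510, 378], [266, 223], [265, 196], [318, 193], [511, 331]] [array([ -246.5, -1003. ]), array([340.8, -48.8]), array([449.1, -43.7]), array([ 464.4, -257.4]), array([  -68.9, -1015.7])]
rect [array([372.9,   3.3]), array([ 556.3, -109.8]), array([  -75.7, -1124.4]), array([ -246.5, -1003. ])]
pad px ((393.74700927734375, 259.7074890136719), (286.371337890625, 50.30315017700195), 26.939529418945312)
mallet blob [405 241  26  24 500] [417.658 252.924]
205 ..............................................................
206 ..............................................................
207 ..............................................................
208 ..............................................................
209 ..............................................................
210 ..............................................................
211 ..............................................................
212 ....
[... 806 characters left out ...]
........................................................
225 ..............................................................
226 ..............................................................
227 ..............................................................
[64 63 63 63 63 63 62 51 26 17 17 17 17 17 17 17 17 17 17 18 19 19 22 23
 23 19 16 14 14 14 13 13 14 13 14 13 13 13 13 13 13 13 14 13 13 13 13 13
 13 14 13 14 13 13 13 13 13 13 14 30 27 30] [157 145 142 143 142 143 133 121 117 134 141 138 139 141 141 143 144 143
 145 143 142 140 132 129 131 142 156 180 186 187 187 188 189 189 190 188
 187 189 189 191 188 186 187 187 189 188 189 193 190 192 189 190 190 189
 188 189 191 174 103  43  48  53]
```

Other green and wood objects got into the mask, so I'll restrict the region.

```bash
cat > mal.py <<'E'
from h import *
def malpad(d,box=(255,185,340,240)):
    x0,y0,x1,y1=box; hs=np.zeros(d['image'].shape,int); hs[y0:y1,x0:x1]=cv2.cvtColor(d['image'],cv2.COLOR_RGB2HSV)[y0:y1,x0:x1]
    H,S,V=hs[:,:,0],hs[:,:,1],hs[:,:,2]
    g=((H>50)&(H<75)&(S>110)).astype(np.uint8)
    head=((H>8)&(H<24)&(S>90)&(S<165)&(V>70)).astype(np.uint8); hand=((H<18)&(H>5)&(S>165)&(V>70)).astype(np.uint8)
    big=lambda m:(lambda n,l,st,c:(l==1+np.argmax(st[1:,4])))(*cv2.connectedComponentsWithStats(m))
    return g,big(head),big(hand)
def report(d,zoff=0):
    g,he,ha=malpad(d)
    vv,uu=np.nonzero(he); r=cv2.minAreaRect(np.column_stack([uu,vv]).astype(np.float32)); hc=ray(d,uu.mean(),vv.mean(),72+zoff)[:2]
    print('head px n',len(uu),'box',uu.min(),uu.max(),vv.min(),vv.max(),'mean z72',hc.round(1))
    vv,uu=np.nonzero(ha); P=np.array([ray(d,u,v,51+zoff)[:2] for u,v in zip(uu,vv)]); c=P.mean(0); e,V=np.linalg.eigh(np.cov(P.T)); a=V[:,1]; 
    if a@(hc-c)<0:a=-a
    t=(P-c)@a; print('handle n',len(uu),'c',c.round(1),'yaw',np.degrees(np.arctan2(a[1],a[0])).round(1),'sig',np.sqrt(e).round(1),'rear end',(c+a*(t.min()-2)).round(1),'front',(c+a*(t.max()+2)).round(1))
    return g,he,ha,hc,c,a
E
python3 - <<'E'
from mal import *
d0=dict(np.load('pics/top0.npz')); d=dict(np.load('pics/top23.npz'))
for dd in(d0,d):
    g,he,ha,*_=report(dd)
g=malpad(d0)[0]; c,_=cv2.findContours(g|malpad(d)[0],cv2.RETR_EXTERNAL,cv2.CHAIN_APPROX_NONE)
hull=cv2.convexHull(np.vstack(c).astype(np.float32)); r=cv2.minAreaRect(hull); print(r,ray(d0,*r[0],6)[:2]); mr=cv2.boxPoints(r); print('rect',[ray(d0,*p,6)[:2].round(1) for p in mr])
E
```

```text
head px n 164 box 274 291 201 215 mean z72 [ 394.8 -109.5]
handle n 178 c [ 392.5 -204.1] yaw 87.8 sig [ 6.7 34.5] rear end [ 390.2 -264.4] front [ 394.9 -142.7]
head px n 263 box 279 298 209 224 mean z72 [ 363.3 -128.9]
handle n 191 c [ 365.  -227.9] yaw 89.3 sig [ 7.1 34.6] rear end [ 364.3 -287.5] front [ 365.7 -165.8]
((292.6261291503906, 208.27078247070312), (28.89988136291504, 56.801300048828125), 86.8201675415039) [ 401.24958465 -155.16141888]
rect [array([451.3, -37.5]), array([ 467.5, -266.2]), array([ 351.4, -272.3]), array([335.6, -45.2])]
```

```bash
python3 - <<'E'
from h import *
print(arm.read_state()['joints'])
go((365.3,-181,110),yw=-90.7)
go((365.3,-181,110),(365.3,-181,60),y0=-90.7)
E
```

```text
[ 1.56819002e-01  3.30061601e-01 -1.03236853e-01 -1.92868610e-04
 -1.13785868e+00 -1.74247108e+00]
t 39.55 pos [583.8 -69.4 209.7] yaw 179.1 tilt 0.02 F [-0.3  0.6  0.4] w 85.3
 turn cmd -90.2
 shift [ 216.8 -114.8   99.7] len 265.0
t 39.55 pos [583.8 -69.4 209.7] yaw 179.1 tilt 0.02 F [-0.3  0.6  0.4] w 85.3
 shift [114.2 217.1  99.7] len 265.0
 shift [ 0.  0. 50.] len 50.0
```

Request:
drive_tool(
  plan=[
    [[0,0,0],-10],
    [[0,0,0],-10],
    [[0,0,0],-10],
    [[0,0,0],-10],
    [[0,0,0],-10],
    [[0,0,0],-10],
    [[0,0,0],-10],
    [[0,0,0],-10],
    [[0,0,0],-10.2],
    [[0,0,0],0],
  ],
)

```text
clock: 40.8
position: [583.9, -69.1, 209.9]
ee_rot: [-0.703, 0.712, 0.0, 0.0]
contact_force: [0.7, 1.3, 0.1]
gripper_width: 85.5
```

Request:
drive_tool(
  plan=[
    [[0.02,0.036,0],0],
    [[0.02,0.036,0],0],
    [[0.02,0.036,0],0],
    [[0.02,0.036,0],0],
    [[0.02,0.036,0.03],0],
    [[0.014,0.037,0.03],0],
    [[0,0,0.04],0],
    [[0,0,0],0],
    [[0,0,0],0],
  ],
)

```text
clock: 41.92
position: [367.0, -181.5, 111.2]
ee_rot: [-0.703, 0.711, -0.001, 0.001]
contact_force: [0.6, 0.6, 0.4]
gripper_width: 84.9
```

```bash
python3 - <<'E'
from h import *
go((365.3,-181,60),(365.3,-181,9.5),yw=-90.7)
s=shot('scene','scene24');d=shot('top','top24')
f=lambda i:np.clip(255*(i[:,:,::-1]/255.)**.6,0,255).astype(np.uint8)
a=cv2.resize(f(s['image'][110:210,140:240]),(400,400),interpolation=cv2.INTER_CUBIC)
b=cv2.resize(f(d['image'][180:245,265:330]),(400,400),interpolation=cv2.INTER_CUBIC)
cv2.imwrite('pics/s24.png',np.hstack([a,b]))
E
```

```text
t 41.92 pos [ 367.  -181.5  111.2] yaw -90.7 tilt 0.13 F [0.6 0.6 0.4] w 84.9
 turn cmd -0.0
 shift [-0.5  1.7 51.2] len 51.0
 shift [ 0.   0.  50.5] len 50.0
```

View pics/s24.png

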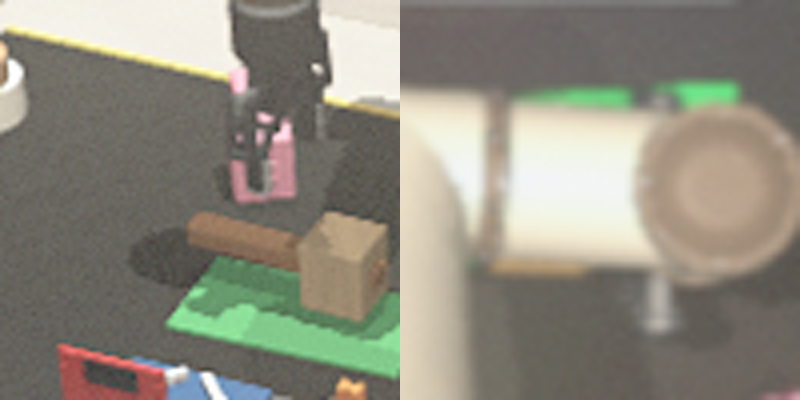

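Request:
drive_tool(
  plan=[
    [[-0.0005,0.0015,0.02],0],
    [[0,0,0.02],0],
    [[0,0,0.02],0],
    [[0,0,0.01],0],
    [[0,0,0],0],
    [[0,0,0],0],
  ],
)

```text
clock: 42.78
position: [364.7, -181.1, 40.6]
ee_rot: [-0.703, 0.711, -0.001, 0.001]
contact_force: [-0.4, -0.1, 0.4]
gripper_width: 84.9
```

```bash
python3 - <<'E'
from h import *
go((365.3,-181,9.5),yw=-90.7)
s=shot('scene','scene25')
f=lambda i:np.clip(255*(i[:,:,::-1]/255.)**.6,0,255).astype(np.uint8)
cv2.imwrite('pics/s25.png',cv2.resize(f(s['image'][130:200,170:240]),(560,560),interpolation=cv2.INTER_CUBIC))
E
```

```text
t 42.77 pos [ 364.7 -181.1   40.6] yaw -90.7 tilt 0.1 F [-0.4 -0.1  0.4] w 84.9
 turn cmd -0.0
 shift [-0.1 -0.6 31.1] len 31.0
```

View pics/s25.png

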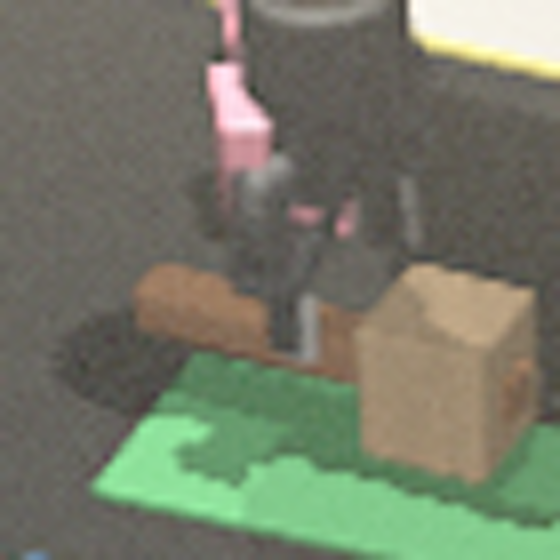

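Request:
drive_tool(
  plan=[
    [[0.002,0,0.012],0],
    [[0,0,0.012],0],
    [[0,0,0.007],0],
    [[0,0,0],0],
    [[0,0,0],0],
  ],
)

```text
clock: 43.45
position: [363.9, -183.0, 8.9]
ee_rot: [-0.703, 0.711, -0.0, -0.0]
contact_force: [0.1, -0.6, 0.4]
gripper_width: 85.6
```

Request:
drive_tool(
  plan=[
    [[0,0,0],0],
    [[0,0,0],0],
    [[0,0,0],0],
    [[0,0,0],0],
    [[0,0,0],0],
    [[0,0,0],0],
  ],
  fingers=1,
)

```text
clock: 44.2
position: [364.6, -183.2, 9.3]
ee_rot: [-0.703, 0.711, -0.001, 0.001]
contact_force: [0.1, -0.8, 4.5]
gripper_width: 27.6
```

Request:
drive_tool(
  plan=[
    [[0,0,-0.01],0],
    [[0,0,-0.02],0],
    [[0,0,-0.04],0],
    [[0,0,-0.04],0],
    [[0,0,-0.04],0],
    [[0,0,0],0],
    [[0,0,0],0],
  ],
)

```text
clock: 45.08
position: [361.7, -182.5, 157.3]
ee_rot: [-0.702, 0.712, 0.002, -0.001]
contact_force: [0.3, 0.1, -5.1]
gripper_width: 27.3
```

```bash
python3 - <<'E'
from h import *
go((494.9,-34.7,159),yw=-177.9)
s=shot('scene','scene26')
f=lambda i:np.clip(255*(i[:,:,::-1]/255.)**.6,0,255).astype(np.uint8)
cv2.imwrite('pics/s26.png',cv2.resize(f(s['image'][90:190,150:250]),(560,560),interpolation=cv2.INTER_CUBIC))
E
```

```text
t 45.08 pos [ 361.7 -182.5  157.3] yaw -90.8 tilt 0.24 F [ 0.3  0.1 -5.1] w 27.3
 turn cmd 87.1
 shift [-149.6 -131.2   -1.7] len 199.0
```

View pics/s26.png

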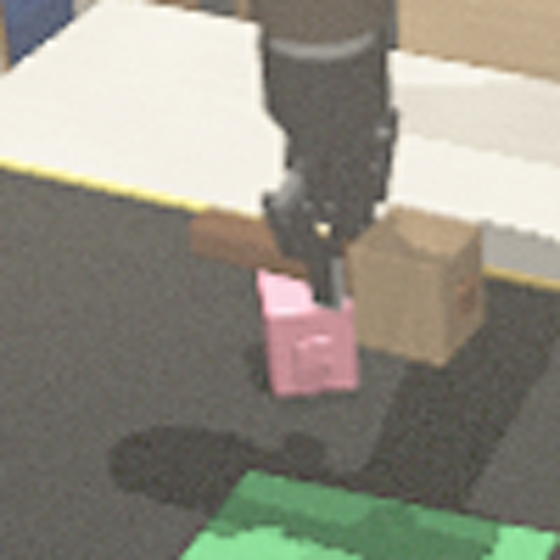

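Request:
drive_tool(
  plan=[
    [[-0.03,-0.026,0],0],
    [[-0.03,-0.026,0],0],
    [[-0.03,-0.026,0],0],
    [[-0.03,-0.026,0],0],
    [[-0.03,-0.026,0],0],
    [[0,0,0],0],
  ],
)

```text
clock: 45.88
position: [496.2, -33.1, 156.4]
ee_rot: [-0.704, 0.711, 0.001, -0.002]
contact_force: [-1.1, -0.4, -4.2]
gripper_width: 27.0
```

Request:
drive_tool(
  plan=[
    [[0,0,0],9],
    [[0,0,0],9],
    [[0,0,0],9],
    [[0,0,0],9],
    [[0,0,0],9],
    [[0,0,0],9],
    [[0,0,0],9],
    [[0,0,0],9],
    [[0,0,0],9],
    [[0,0,0],6.1],
    [[0,0,0],0],
    [[0,0,0],0],
  ],
)

```text
clock: 47.38
position: [494.7, -35.1, 157.9]
ee_rot: [-0.02, 1.0, -0.0, -0.001]
contact_force: [0.1, 1.6, -3.7]
gripper_width: 27.6
```

```bash
python3 - <<'E'
from h import *
go((494.9,-34.7,110),yw=-177.9)
s=shot('scene','scene27');d=shot('top','top27')
f=lambda i:np.clip(255*(i[:,:,::-1]/255.)**.6,0,255).astype(np.uint8)
a=cv2.resize(f(s['image'][130:230,190:290]),(400,400),interpolation=cv2.INTER_CUBIC)
b=cv2.resize(f(d['image'][135:200,230:295]),(400,400),interpolation=cv2.INTER_CUBIC)
cv2.imwrite('pics/s27.png',np.hstack([a,b]))
E
```

```text
t 47.38 pos [494.7 -35.1 157.9] yaw -177.8 tilt 0.16 F [ 0.1  1.6 -3.7] w 27.6
 turn cmd 0.1
 shift [-0.3  0.4 47.9] len 48.0
```

View pics/s27.png

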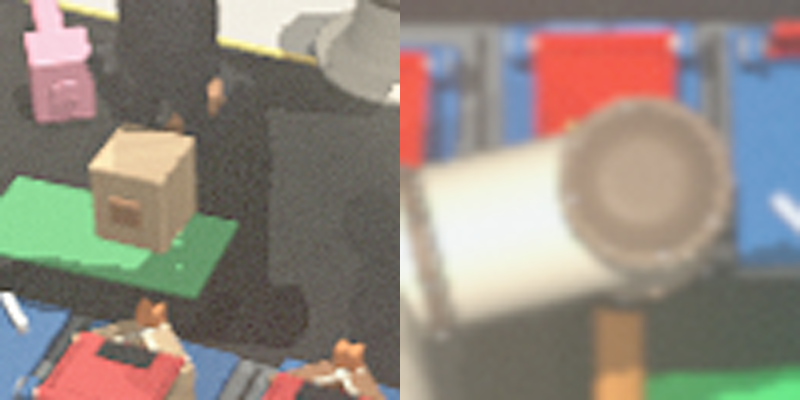

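```bash
python3 - <<'E'
from h import *
s=dict(np.load('pics/scene27.npz'))
c,n=np.cos(np.radians(2.1)),np.sin(np.radians(2.1))
T=np.array([494.7,-35.1])
for off in(82,77):
  for Y in(-30,30):
    for z in(154.6,224.6):
      P=(T[0]+c*off-n*Y,T[1]+n*off+c*Y,z); print(off,Y,z,((proj(s,P)-[190,130])*4).round())
E
```

```text
82 -30 154.6 [ 95. 234.]
82 -30 224.6 [ 89. 159.]
82 30 154.6 [167. 252.]
82 30 224.6 [164. 176.]
77 -30 154.6 [ 97. 231.]
77 -30 224.6 [ 92. 155.]
77 30 154.6 [170. 248.]
77 30 224.6 [167. 172.]
```

Request:
drive_tool(
  plan=[
    [[0.001,0,0.02],0],
    [[0,0,0.02],0],
    [[0,0,0.02],0],
    [[0,0,0.01],0],
    [[0,0,0],0],
    [[0,0,0],0],
  ],
)

```text
clock: 48.22
position: [495.5, -34.6, 89.7]
ee_rot: [-0.019, 1.0, 0.0, 0.001]
contact_force: [0.9, 0.5, -4.7]
gripper_width: 27.5
```

```bash
python3 - <<'E'
from h import *
go((494,-34.7,61.3),yw=-177.9)
s=shot('scene','scene28')
f=lambda i:np.clip(255*(i[:,:,::-1]/255.)**.6,0,255).astype(np.uint8)
cv2.imwrite('pics/s28.png',cv2.resize(f(s['image'][160:230,195:265]),(560,560),interpolation=cv2.INTER_CUBIC))
E
```

```text
t 48.23 pos [495.5 -34.6  89.7] yaw -177.8 tilt 0.1 F [ 0.9  0.5 -4.7] w 27.5
 turn cmd 0.1
 shift [ 1.5 -0.  28.4] len 28.0
```

View pics/s28.png

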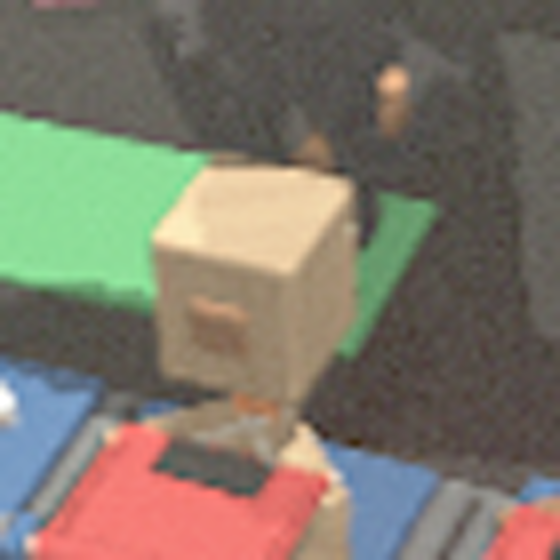

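Request:
drive_tool(
  plan=[
    [[0.001,0,0.003],0],
    [[0,0,0.003],0],
    [[0,0,0.002],0],
    [[0,0,0.002],0],
    [[0,0,0.002],0],
    [[0,0,0],0],
  ],
)

```text
clock: 49.02
position: [493.6, -34.8, 77.2]
ee_rot: [-0.019, 1.0, -0.0, 0.0]
contact_force: [-2.3, -0.1, 0.3]
gripper_width: 27.3
```

Request:
drive_tool(
  plan=[
    [[0,0,0.002],0],
    [[0,0,0.002],0],
    [[0,0,0.002],0],
    [[0,0,0.002],0],
    [[0,0,0],0],
  ],
)

```text
clock: 49.65
position: [493.7, -34.8, 68.6]
ee_rot: [-0.019, 1.0, -0.0, -0.0]
contact_force: [-1.6, -0.8, -0.6]
gripper_width: 27.2
```

Request:
drive_tool(
  plan=[
    [[0,0,0.002],0],
    [[0,0,0.002],0],
    [[0,0,0.002],0],
    [[0,0,0],0],
  ],
)

```text
clock: 50.15
position: [493.8, -34.8, 62.7]
ee_rot: [-0.019, 1.0, 0.0, 0.0]
contact_force: [-2.1, 0.3, -0.3]
gripper_width: 27.5
```

Request:
drive_tool(
  plan=[
    [[0,0,0.001],0],
    [[0,0,0.001],0],
    [[0,0,0],0],
  ],
)

```text
clock: 50.52
position: [493.7, -34.8, 61.3]
ee_rot: [-0.019, 1.0, -0.0, 0.0]
contact_force: [-3.4, -0.9, 4.1]
gripper_width: 27.8
```

Request:
drive_tool(
  plan=[
    [[0,0,0.001],0],
    [[0,0,0.001],0],
    [[0,0,0],0],
  ],
)

```text
clock: 50.9
position: [493.7, -35.1, 60.7]
ee_rot: [-0.019, 1.0, -0.0, 0.0]
contact_force: [-8.4, -0.6, 14.9]
gripper_width: 27.2
```

```bash
python3 - <<'E'
from h import *
go(yw=-177.9)
s=shot('scene','scene29')
f=lambda i:np.clip(255*(i[:,:,::-1]/255.)**.6,0,255).astype(np.uint8)
cv2.imwrite('pics/s29.png',cv2.resize(f(s['image'][165:225,200:260]),(600,600),interpolation=cv2.INTER_CUBIC))
E
```

```text
t 50.9 pos [493.7 -35.1  60.7] yaw -177.8 tilt 0.05 F [-8.4 -0.6 14.9] w 27.2
 turn cmd 0.1
```

View pics/s29.png

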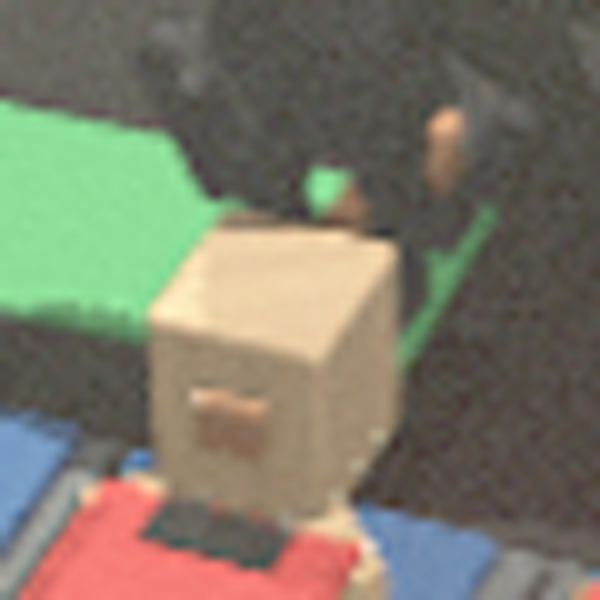

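Request:
drive_tool(
  plan=[
    [[0,0,0.001],0],
    [[0,0,0.001],0],
    [[0,0,0],0],
  ],
)

```text
clock: 51.32
position: [493.2, -35.4, 59.2]
ee_rot: [-0.019, 1.0, -0.001, -0.0]
contact_force: [-10.3, -2.1, 19.7]
gripper_width: 27.2
```

Request:
drive_tool(
  plan=[
    [[0,0,-0.01],0],
    [[0,0,-0.03],0],
    [[0,0,-0.03],0],
    [[0,0,-0.03],0],
    [[0.03,0,0],0],
    [[0.04,0,0],0],
    [[0,0,0],0],
    [[0,0,0],0],
  ],
)

```text
clock: 52.32
position: [424.3, -37.1, 156.8]
ee_rot: [-0.019, 1.0, 0.0, 0.001]
contact_force: [1.3, 0.2, -3.2]
gripper_width: 27.4
```

```bash
python3 - <<'E'
from h import *
go(yw=179.2)
s=shot('scene','scene30');d=shot('top','top30')
f=lambda i:np.clip(255*(i[:,:,::-1]/255.)**.6,0,255).astype(np.uint8)
a=cv2.resize(f(s['image'][190:250,205:295]),(720,480)[:2],interpolation=cv2.INTER_CUBIC)
cv2.imwrite('pics/s30.png',a)
cv2.imwrite('pics/t30.png',cv2.resize(f(s['image'][120:200,170:260]),(540,480)[:2],interpolation=cv2.INTER_CUBIC))
E
```

```text
t 52.33 pos [424.3 -37.1 156.8] yaw -177.8 tilt 0.07 F [ 1.3  0.2 -3.2] w 27.4
 turn cmd 3.0
```

View pics/s30.png

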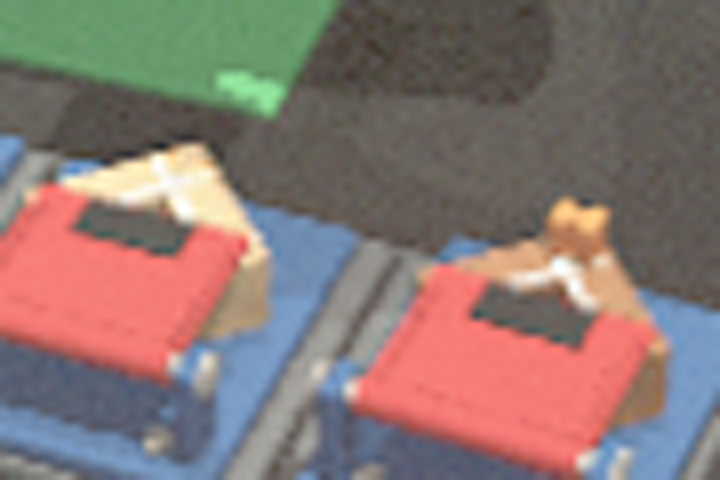

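View pics/t30.png

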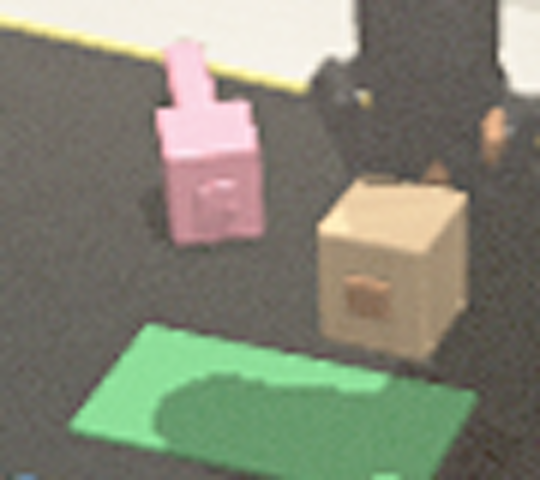

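```bash
python3 - <<'E'
from h import *
s=dict(np.load('pics/scene30.npz'));d=dict(np.load('pics/top30.npz'))
c,n=np.cos(np.radians(2.1)),np.sin(np.radians(2.1))
for z in(58,60): print(z,proj(s,(551.9,-32.6,z)),proj(d,(551.9,-32.6,z)))
a=cv2.resize(s['image'][200:225,215:240,::-1],(400,400),interpolation=cv2.INTER_NEAREST)
b=cv2.resize(d['image'][150:175,250:275,::-1],(400,400),interpolation=cv2.INTER_NEAREST)
cv2.imwrite('pics/s31.png',np.hstack([a,b]))
E
```

```text
58 [227.34898828 210.11057537] [262.98665662 168.70217166]
60 [227.32431772 209.63475302] [263.00472048 168.62473391]
```

View pics/s31.png

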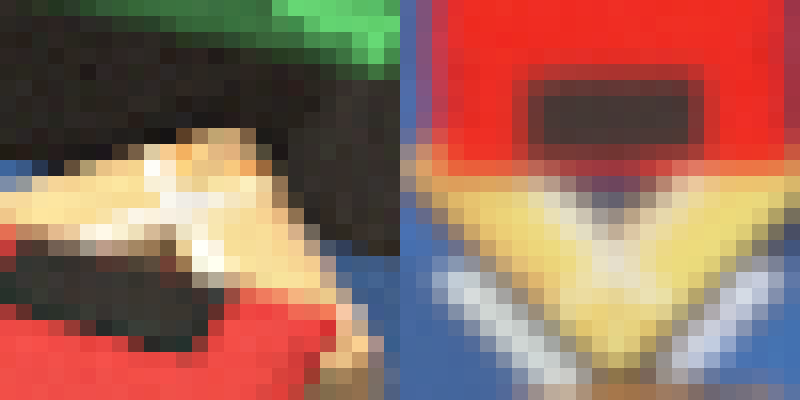

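Key a is down: only orange-tinged pixels remain level with the wood at crop (185,150) and (250,165), and nothing stands proud. Key c in the left vice is next.

Request:
drive_tool(
  plan=[
    [[0,0,0],3],
    [[0,0,0],0],
  ],
)

```text
clock: 52.68
position: [424.4, -37.3, 156.6]
ee_rot: [0.007, 1.0, 0.0, -0.0]
contact_force: [0.2, 0.2, -4.7]
gripper_width: 26.8
```

```bash
python3 - <<'E'
from h import *
go((478.8,131.1,157),(478.8,131.1,90),yw=179.2,y0=179.2)
E
```

```text
t 52.67 pos [424.4 -37.3 156.6] yaw 179.2 tilt 0.02 F [ 0.2  0.2 -4.7] w 26.8
 turn cmd 0.0
 shift [-52.1 169.1  -0.4] len 177.0
 shift [ 0.  0. 67.] len 67.0
```

Request:
drive_tool(
  plan=[
    [[-0.01,0.034,0],0],
    [[-0.01,0.034,0],0],
    [[-0.01,0.034,0],0],
    [[-0.011,0.034,0],0],
    [[-0.011,0.033,0],0],
    [[0,0,0.02],0],
    [[0,0,0.02],0],
    [[0,0,0.02],0],
    [[0,0,0.005],0],
    [[0,0,0],0],
    [[0,0,0],0],
  ],
)

```text
clock: 54.05
position: [478.9, 131.2, 92.7]
ee_rot: [0.007, 1.0, 0.0, 0.001]
contact_force: [0.2, -0.2, -4.2]
gripper_width: 27.5
```

```bash
python3 - <<'E'
from h import *
go((478.8,131.1,80),yw=179.2,y0=179.2)
s=shot('scene','scene32')
f=lambda i:np.clip(255*(i[:,:,::-1]/255.)**.6,0,255).astype(np.uint8)
cv2.imwrite('pics/s32.png',cv2.resize(f(s['image'][170:240,245:315]),(560,560),interpolation=cv2.INTER_CUBIC))
E
```

```text
t 54.05 pos [478.9 131.2  92.7] yaw 179.2 tilt 0.11 F [ 0.2 -0.2 -4.2] w 27.5
 turn cmd 0.0
 shift [ 0.1 -0.1 12.7] len 13.0
```

View pics/s32.png

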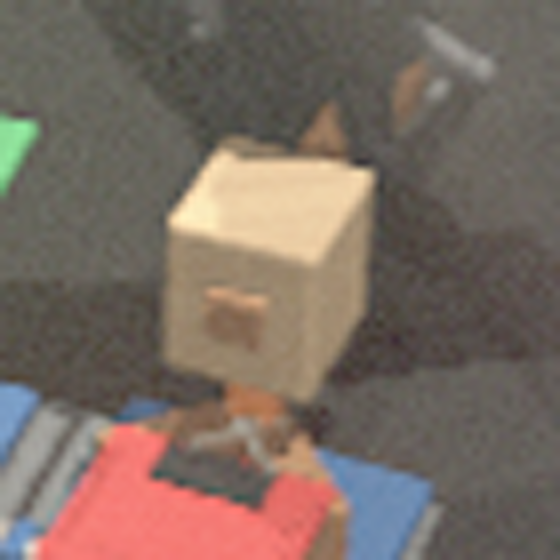

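Request:
drive_tool(
  plan=[
    [[0,0,0.004],0],
    [[0,0,0.004],0],
    [[0,0,0.002],0],
    [[0,0,0.002],0],
    [[0,0,0.002],0],
    [[0,0,0],0],
  ],
)

```text
clock: 54.85
position: [478.2, 130.9, 77.9]
ee_rot: [0.007, 1.0, 0.0, 0.0]
contact_force: [-0.1, 0.1, -4.4]
gripper_width: 27.2
```

Request:
drive_tool(
  plan=[
    [[0,0,0.002],0],
    [[0,0,0.002],0],
    [[0,0,0.002],0],
    [[0,0,0.002],0],
    [[0,0,0.002],0],
    [[0,0,0],0],
  ],
)

```text
clock: 55.6
position: [478.3, 130.9, 67.7]
ee_rot: [0.007, 1.0, 0.0, 0.0]
contact_force: [-1.7, 0.1, -0.4]
gripper_width: 27.1
```

Request:
drive_tool(
  plan=[
    [[0,0,0.002],0],
    [[0,0,0.002],0],
    [[0,0,0.002],0],
    [[0,0,0],0],
  ],
)

```text
clock: 56.1
position: [478.3, 130.9, 61.7]
ee_rot: [0.007, 1.0, 0.0, 0.0]
contact_force: [-1.0, -0.2, 0.4]
gripper_width: 27.2
```

Request:
drive_tool(
  plan=[
    [[0,0,0.001],0],
    [[0,0,0.001],0],
    [[0,0,0],0],
  ],
)

```text
clock: 56.48
position: [478.3, 130.9, 59.9]
ee_rot: [0.007, 1.0, 0.0, 0.0]
contact_force: [-0.8, 0.6, 0.3]
gripper_width: 27.1
```

Request:
drive_tool(
  plan=[
    [[0,0,0.001],0],
    [[0,0,0.001],0],
    [[0,0,0],0],
  ],
)

```text
clock: 56.85
position: [478.2, 130.9, 59.4]
ee_rot: [0.007, 1.0, 0.0, 0.0]
contact_force: [-7.6, -0.7, 11.9]
gripper_width: 27.1
```

Request:
drive_tool(
  plan=[
    [[0,0,0.001],0],
    [[0,0,0.001],0],
    [[0,0,0.001],0],
    [[0,0,0],0],
  ],
)

```text
clock: 57.35
position: [477.3, 130.8, 57.5]
ee_rot: [0.007, 1.0, -0.0, -0.0]
contact_force: [-12.7, 0.2, 22.3]
gripper_width: 27.6
```

Request:
drive_tool(
  plan=[
    [[0,0,-0.01],0],
    [[0,0,-0.03],0],
    [[0,0,-0.03],0],
    [[0,0,-0.03],0],
    [[0.03,0,0],0],
    [[0.04,0,0],0],
    [[0,0,0],0],
    [[0,0,0],0],
  ],
)

```text
clock: 58.35
position: [408.4, 131.9, 154.7]
ee_rot: [0.007, 1.0, 0.0, 0.0]
contact_force: [0.0, -0.1, -4.9]
gripper_width: 27.3
```

```bash
python3 - <<'E'
from h import *
go(yw=179.2)
s=shot('scene','scene33');d=shot('top','top33')
f=lambda i:np.clip(255*(i[:,:,::-1]/255.)**.7,0,255).astype(np.uint8)
a=cv2.resize(f(s['image'][195:235,210:300]),(800,356)[:2],interpolation=cv2.INTER_CUBIC)
b=cv2.resize(f(s['image'][140:210,235:305]),(240,240)[:2],interpolation=cv2.INTER_CUBIC)
o=np.zeros((600,800,3),np.uint8); o[:356]=a; o[356:596,:240]=b; 
o[356:596,250:790]=cv2.resize(f(d['image'][145:185,200:290]),(540,240),interpolation=cv2.INTER_CUBIC)
cv2.imwrite('pics/s33.png',o)
E
```

```text
t 58.35 pos [408.4 131.9 154.7] yaw 179.2 tilt 0.02 F [ 0.  -0.1 -4.9] w 27.3
 turn cmd -0.0
```

View pics/s33.png

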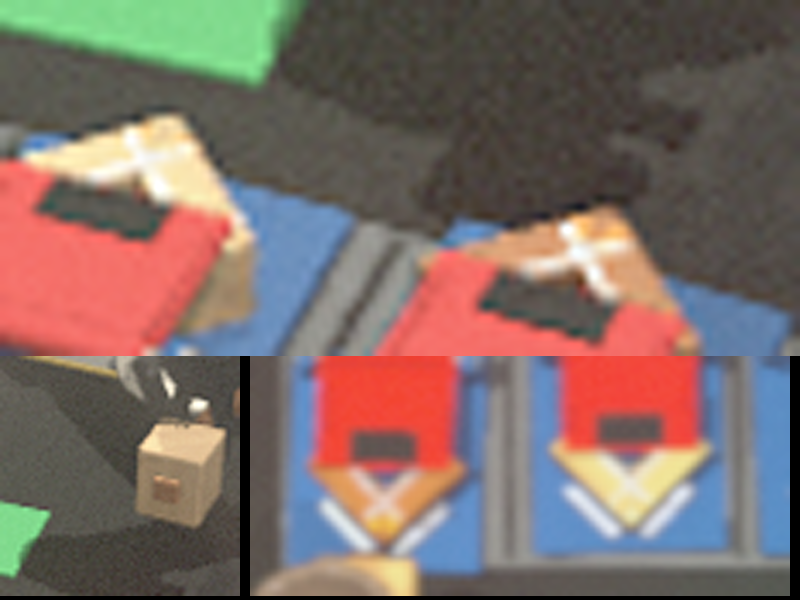

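```bash
python3 - <<'E'
from h import *
s=dict(np.load('pics/scene33.npz'));d=dict(np.load('pics/top33.npz'))
for o in((551.9,-32.6),(537.8,130.3)):
    for dd in(s,d):
        u,v=proj(dd,(*o,58)); print(u.round(1),v.round(1)); u,v=int(round(u)),int(round(v))
        for y in range(v-4,v+5): print(' '.join('%3d,%3d,%3d'%tuple(dd['image'][y,x]) for x in range(u-4,u+5)))
a=[cv2.resize(cv2.cvtColor(x,cv2.COLOR_RGB2BGR),(390,390),interpolation=cv2.INTER_CUBIC) for x in(s['image'][200:222,216:238],s['image'][212:234,267:289])]
cv2.imwrite('pics/s34.png',np.hstack(a))
E
```

```text
227.3 210.1
 58, 58, 50  59, 57, 50  60, 59, 49  58, 56, 49  62, 62, 56  55, 56, 48  57, 59, 52  61, 62, 52  62, 59, 52
 56, 56, 47  60, 58, 53  48, 46, 37  48, 50, 46  47, 49, 44  47, 49, 43  60, 50, 43  62, 57, 49  56, 54, 46
 47, 46, 42  50, 49, 46  39, 40, 36 113, 88, 58 184,158,109 220,193,137 219,187,130 139,120, 86  49, 47, 45
126,105, 74 226,208,166 246,204,143 248,186,104 248,213,138 229,192,135 242,209,146 213,184,132  96, 93, 72
245,210,139 253,253,247 253,235,208 251,211,129 234,196,132 232,194,132 249,207,131 249,193,112 184,137, 88
250,226,153 250,241,215 249,242,218 240,215,161 237,213,145 247,227,162 249,225,165 252,242,207 252,232,182
248,223,150 249,224,158 251,249,242 242,239,230 239,235,226 247,240,221 245,232,193 247,230,189 253,227,167
251,246,230 251,243,222 247,239,226 244,239,223 246,235,202 248,230,179 247,224,165 247,221,156 249,216,149
240,228,188 217,189,154 185,158,126 239,229,196 251,244,220 248,229,173 248,223,152 248,221,150 248,220,152
263.0 168.7
236,217,127 236,220,142 234,223,170 228,221,193 224,213,191 229,216,179 235,219,159 237,218,136 236,216,
[... 2135 characters left out ...]
,159 222,184,158 225,182,149 223,163,122 218,138, 85
175,114, 78 204,133, 89 221,170,133 222,182,139 219,168,115 223,167,106 229,185,126 226,180,129 215,149,101
153,131,120 183,127, 88 219,158, 93 226,171, 82 223,161, 64 225,159, 60 230,175, 78 224,170, 95 199,137, 83
179,181,182 160,139,127 194,140, 81 221,159, 55 221,153, 51 221,150, 50 225,161, 51 207,144, 59 161,110, 69
212,220,222 180,184,188 162,139,127 182,125, 74 194,123, 57 200,127, 54 198,134, 55 162,113, 61 139,116,106
203,214,221 212,220,222 180,181,183 152,128,122 156,102, 74 161, 98, 54 143, 94, 57 129,106, 94 165,159,158
159,171,188 202,208,212 200,205,208 153,152,158 117, 96, 97 106, 72, 61 105, 86, 81 145,142,140 186,187,187
```

View pics/s34.png

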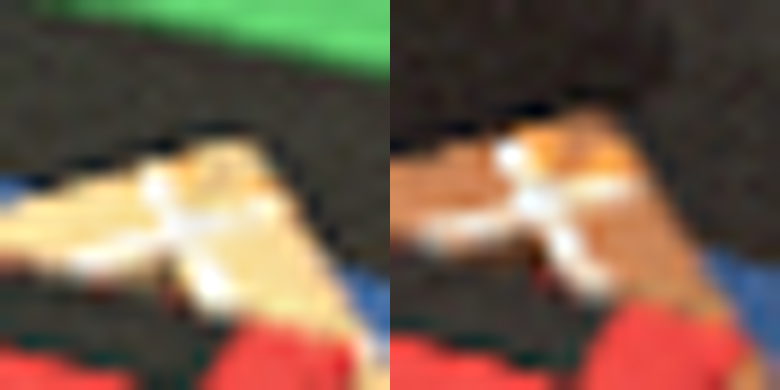

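Both keys look driven, but the mallet has tipped slightly nose-up in the grip: the last contact height read 57.5, against 60.7 when it was level. That could leave key c a few tenths of a millimetre proud. Its orange is fully visible, while key a's is level with the wood. I'll set the mallet down on its pad to level it, re-grip it and press c once more.

Request:
drive_tool(
  plan=[
    [[0,0,0],-9],
    [[0,0,0],-9],
    [[0,0,0],-9],
    [[0,0,0],-9],
    [[0,0,0],-9],
    [[0,0,0],-9],
    [[0,0,0],-9],
    [[0,0,0],-9],
    [[0,0,0],-9],
    [[0,0,0],-9.8],
    [[0,0,0],0],
  ],
)

```text
clock: 59.82
position: [408.8, 131.8, 154.6]
ee_rot: [-0.706, 0.708, -0.0, -0.0]
contact_force: [0.2, -0.2, -5.0]
gripper_width: 27.0
```

```bash
python3 - <<'E'
from h import *
go((400,-160,154),(400,-160,30),yw=-90,y0=-90)
E
```

```text
t 59.83 pos [408.8 131.8 154.6] yaw -90.2 tilt 0.03 F [ 0.2 -0.2 -5. ] w 27.0
 turn cmd -0.2
 shift [291.8   8.8   0.6] len 292.0
 shift [  0.   0. 124.] len 124.0
```

Request:
drive_tool(
  plan=[
    [[0.036,0.001,0],0],
    [[0.036,0.001,0],0],
    [[0.036,0.001,0],0],
    [[0.037,0.001,0],0],
    [[0.037,0.001,0],0],
    [[0.037,0.001,0],0],
    [[0.036,0.001,0],0],
    [[0.037,0.002,0],0],
    [[0,0,0.03],0],
    [[0,0,0.04],0],
    [[0,0,0.03],0],
    [[0,0,0],0],
  ],
)

```text
clock: 61.32
position: [397.8, -160.4, 53.2]
ee_rot: [-0.706, 0.708, 0.002, -0.002]
contact_force: [-0.2, -0.6, -3.4]
gripper_width: 27.4
```

```bash
python3 - <<'E'
from h import *
go((400,-160,9.3),yw=-90)
s=shot('scene','scene35')
f=lambda i:np.clip(255*(i[:,:,::-1]/255.)**.6,0,255).astype(np.uint8)
cv2.imwrite('pics/s35.png',cv2.resize(f(s['image'][130:210,165:245]),(560,560),interpolation=cv2.INTER_CUBIC))
E
```

```text
t 61.33 pos [ 397.8 -160.4   53.2] yaw -90.2 tilt 0.31 F [-0.2 -0.6 -3.4] w 27.4
 turn cmd -0.2
 shift [-0.4 -2.2 43.9] len 44.0
```

View pics/s35.png

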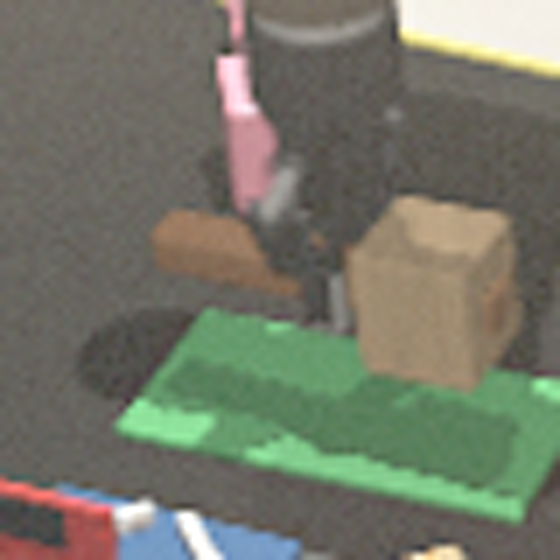

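Request:
drive_tool(
  plan=[
    [[0,-0.001,0.015],0],
    [[0,0,0.015],0],
    [[0,0,0.008],0],
    [[0,0,0],0],
    [[0,0,0],0],
  ],
)

```text
clock: 62.0
position: [401.0, -160.2, 17.7]
ee_rot: [-0.707, 0.707, -0.001, 0.001]
contact_force: [-0.2, 0.1, -5.5]
gripper_width: 27.1
```

Request:
drive_tool(
  plan=[
    [[0,0,0.002],0],
    [[0,0,0.002],0],
    [[0,0,0.002],0],
    [[0,0,0],0],
  ],
)

```text
clock: 62.5
position: [399.9, -160.2, 10.7]
ee_rot: [-0.707, 0.707, 0.0, -0.0]
contact_force: [0.8, -0.1, -4.8]
gripper_width: 27.2
```

Request:
drive_tool(
  plan=[
    [[0,0,0.002],0],
    [[0,0,0.001],0],
    [[0,0,0],0],
  ],
)

```text
clock: 62.88
position: [400.0, -160.2, 7.8]
ee_rot: [-0.707, 0.707, 0.0, -0.0]
contact_force: [-0.2, -0.1, -5.2]
gripper_width: 27.2
```

Request:
drive_tool(
  plan=[
    [[0,0,0.001],0],
    [[0,0,0.001],0],
    [[0,0,0],0],
  ],
)

```text
clock: 63.25
position: [400.2, -160.3, 7.3]
ee_rot: [0.707, -0.707, 0.0, 0.0]
contact_force: [-3.1, 0.0, 11.3]
gripper_width: 27.5
```

Request:
drive_tool(
  plan=[
    [[0,0,0],0],
    [[0,0,0],0],
    [[0,0,0],0],
    [[0,0,-0.002],0],
    [[0,0,0],0],
  ],
  fingers=-0.4,
)

```text
clock: 63.88
position: [400.2, -160.2, 8.0]
ee_rot: [-0.707, 0.707, -0.0, 0.0]
contact_force: [-0.5, 0.5, -0.3]
gripper_width: 59.8
```

Request:
drive_tool(
  plan=[
    [[0,0,0],0],
    [[0,0,0],0],
    [[0,0,0],0],
    [[0,0,0],0],
    [[0,0,0],0],
    [[0,0,0],0],
  ],
  fingers=1,
)

```text
clock: 64.62
position: [400.1, -160.2, 8.0]
ee_rot: [-0.707, 0.707, -0.0, 0.0]
contact_force: [-1.2, 0.5, 3.3]
gripper_width: 27.3
```

```bash
python3 - <<'E'
from h import *
go(yw=-90)
s=shot('scene','scene36')
f=lambda i:np.clip(255*(i[:,:,::-1]/255.)**.6,0,255).astype(np.uint8)
cv2.imwrite('pics/s36.png',cv2.resize(f(s['image'][130:210,165:245]),(560,560),interpolation=cv2.INTER_CUBIC))
E
```

```text
t 64.62 pos [ 400.1 -160.2    8. ] yaw -90.0 tilt 0.01 F [-1.2  0.5  3.3] w 27.3
 turn cmd -0.0
```

View pics/s36.png

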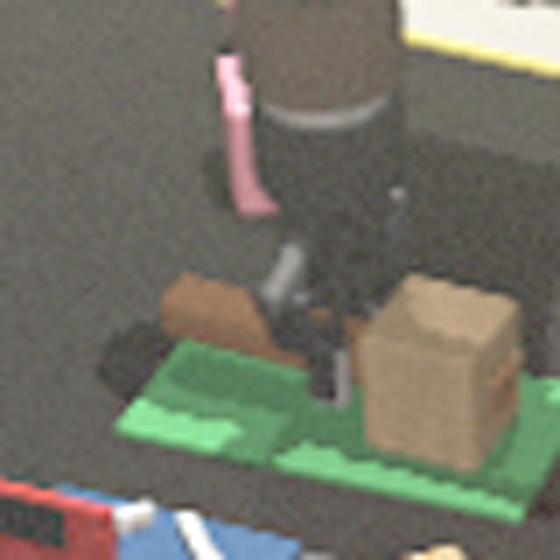

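Request:
drive_tool(
  plan=[
    [[0,0,-0.01],0],
    [[0,0,-0.03],0],
    [[0,0,-0.05],0],
    [[0,0,-0.05],0],
    [[-0.036,-0.004,0],0],
    [[-0.036,-0.004,0],0],
    [[-0.036,-0.004,0],0],
    [[-0.036,-0.004,0],0],
    [[-0.036,-0.004,0],0],
    [[-0.037,-0.004,0],0],
    [[-0.037,-0.004,0],0],
    [[-0.037,-0.004,0],0],
  ],
)

```text
clock: 66.18
position: [430.7, 131.3, 147.2]
ee_rot: [-0.707, 0.707, 0.001, -0.001]
contact_force: [0.2, -0.3, -4.6]
gripper_width: 27.2
```

Request:
drive_tool(
  plan=[
    [[0,0,0],9],
    [[0,0,0],9],
    [[0,0,0],9],
    [[0,0,0],9],
    [[0,0,0],9],
    [[0,0,0],9],
    [[0,0,0],9],
    [[0,0,0],9],
    [[0,0,0],9],
    [[0,0,0],9.8],
    [[0,0,0],0],
  ],
)

```text
clock: 67.55
position: [430.8, 130.2, 147.2]
ee_rot: [0.007, 1.0, -0.0, -0.001]
contact_force: [0.3, -1.0, -4.9]
gripper_width: 27.2
```

```bash
python3 - <<'E'
from h import *
go((478.8,131.1,148),(478.8,131.1,66),yw=179.2,y0=179.2)
E
```

```text
t 67.55 pos [430.8 130.2 147.2] yaw 179.3 tilt 0.16 F [ 0.3 -1.  -4.9] w 27.2
 turn cmd 0.1
 shift [-47.9   1.6  -0.8] len 48.0
 shift [ 0.  0. 82.] len 82.0
```

Request:
drive_tool(
  plan=[
    [[-0.024,0.001,0],0],
    [[-0.024,0,0],0],
    [[0,0,0.02],0],
    [[0,0,0.03],0],
    [[0,0,0.02],0],
    [[0,0,0.008],0],
    [[0,0,0],0],
    [[0,0,0],0],
  ],
)

```text
clock: 68.55
position: [480.8, 131.5, 70.8]
ee_rot: [0.007, 1.0, 0.0, 0.001]
contact_force: [0.5, -0.7, -4.0]
gripper_width: 27.3
```

Request:
drive_tool(
  plan=[
    [[0,0,0.002],0],
    [[0,0,0.002],0],
    [[0,0,0.001],0],
    [[0,0,0],0],
  ],
)

```text
clock: 69.05
position: [480.1, 131.1, 64.9]
ee_rot: [0.007, 1.0, -0.0, -0.0]
contact_force: [-1.1, 0.3, -4.1]
gripper_width: 27.5
```

Request:
drive_tool(
  plan=[
    [[0,0,0.001],0],
    [[0,0,0.001],0],
    [[0,0,0],0],
  ],
)

```text
clock: 69.42
position: [480.1, 131.1, 62.8]
ee_rot: [0.007, 1.0, -0.0, -0.0]
contact_force: [-0.4, -0.3, -5.7]
gripper_width: 27.5
```

Request:
drive_tool(
  plan=[
    [[0,0,0.001],0],
    [[0,0,0.001],0],
    [[0,0,0],0],
  ],
)

```text
clock: 69.8
position: [480.1, 131.1, 60.8]
ee_rot: [0.007, 1.0, -0.0, -0.0]
contact_force: [0.1, -0.3, -5.5]
gripper_width: 27.2
```

Request:
drive_tool(
  plan=[
    [[0,0,0.001],0],
    [[0,0,0],0],
  ],
)

```text
clock: 70.05
position: [480.2, 131.2, 60.2]
ee_rot: [0.007, 1.0, 0.0, 0.0]
contact_force: [-1.0, 0.8, -1.4]
gripper_width: 27.3
```

Request:
drive_tool(
  plan=[
    [[0,0,0.001],0],
    [[0,0,0],0],
  ],
)

```text
clock: 70.3
position: [480.2, 131.2, 59.9]
ee_rot: [0.007, 1.0, 0.0, 0.0]
contact_force: [-4.7, -1.0, 5.3]
gripper_width: 27.3
```

Request:
drive_tool(
  plan=[
    [[0,0,0.001],0],
    [[0,0,0],0],
  ],
)

```text
clock: 70.55
position: [480.1, 131.1, 59.8]
ee_rot: [0.007, 1.0, 0.0, 0.0]
contact_force: [-7.1, -0.4, 11.9]
gripper_width: 27.5
```

Request:
drive_tool(
  plan=[
    [[0,0,-0.01],0],
    [[0,0,-0.03],0],
    [[0,0,-0.03],0],
    [[0,0,-0.03],0],
    [[0.03,0,0],0],
    [[0.04,0,0],0],
    [[0,0,0],0],
    [[0,0,0],0],
  ],
)

```text
clock: 71.55
position: [410.6, 132.5, 158.3]
ee_rot: [0.007, 1.0, 0.0, 0.001]
contact_force: [0.3, 0.3, -3.7]
gripper_width: 27.3
```

```bash
python3 - <<'E'
from h import *
go(yw=179.2)
s=shot('scene','scene37');d=shot('top','top37')
a=[cv2.resize(cv2.cvtColor(x,cv2.COLOR_RGB2BGR),(390,390),interpolation=cv2.INTER_CUBIC) for x in(s['image'][200:222,216:238],s['image'][212:234,267:289])]
cv2.imwrite('pics/s37.png',np.hstack(a))
for o in((551.9,-32.6),(537.8,130.3)):
    for dd in(s,d):
        u,v=proj(dd,(*o,58)); u,v=int(round(u)),int(round(v)); print(dd['image'][v-2:v+3,u-2:u+3,2])
E
```

```text
t 71.55 pos [410.6 132.5 158.3] yaw 179.2 tilt 0.09 F [ 0.3  0.3 -3.7] w 27.3
 turn cmd 0.0
[[ 35  58 111 134 132]
 [143 101 148 133 144]
 [208 127 129 131 124]
 [219 163 144 160 166]
 [238 227 225 222 191]]
[[165 182 186 192 175]
 [160 149 148 165 179]
 [137 122 127 132 140]
 [124 130 140 132 113]
 [121 139 156 142 111]]
[[ 82  71  70  88  68]
 [ 97  91  83 101  89]
 [128  89  83  88  88]
 [194 180 192 211 208]
 [247 212 161 142 144]]
[[114 152 161 162 150]
 [134 141 120 110 128]
 [ 92  89  71  66  82]
 [ 79  58  55  56  54]
 [125  72  53  52  49]]
```

View pics/s37.png

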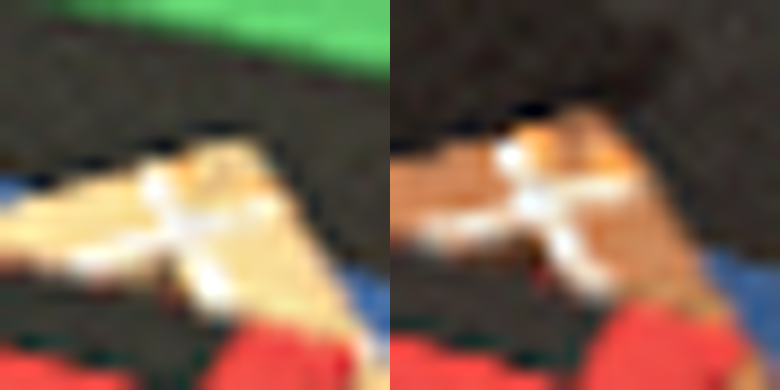

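Pressed with the mallet level, head contact came at the predicted flush height (TCP 59.8, expected about 60) with a stiff stop, so both keys are flush. I'll return the mallet to its pad.

Request:
drive_tool(
  plan=[
    [[0,0,0],-9],
    [[0,0,0],-9],
    [[0,0,0],-9],
    [[0,0,0],-9],
    [[0,0,0],-9],
    [[0,0,0],-9],
    [[0,0,0],-9],
    [[0,0,0],-9],
    [[0,0,0],-9],
    [[0,0,0],-9.8],
    [[0,0,0],0],
  ],
)

```text
clock: 73.03
position: [410.8, 132.2, 157.7]
ee_rot: [-0.706, 0.708, -0.0, -0.0]
contact_force: [-0.3, 0.1, -4.5]
gripper_width: 27.6
```

```bash
python3 - <<'E'
from h import *
go((400,-160,158),(400,-160,30),yw=-90,y0=-90)
E
```

```text
t 73.03 pos [410.8 132.2 157.7] yaw -90.2 tilt 0.02 F [-0.3  0.1 -4.5] w 27.6
 turn cmd -0.2
 shift [292.2  10.8  -0.3] len 292.0
 shift [  0.   0. 128.] len 128.0
```

Request:
drive_tool(
  plan=[
    [[0.036,0.001,0],0],
    [[0.036,0.001,0],0],
    [[0.036,0.001,0],0],
    [[0.037,0.001,0],0],
    [[0.037,0.001,0],0],
    [[0.037,0.002,0],0],
    [[0.036,0.002,0],0],
    [[0.037,0.002,0],0],
    [[0,0,0.04],0],
    [[0,0,0.05],0],
    [[0,0,0.03],0],
    [[0,0,0],0],
  ],
)

```text
clock: 74.53
position: [398.0, -160.2, 36.2]
ee_rot: [-0.706, 0.708, 0.002, -0.002]
contact_force: [0.1, 0.2, -4.6]
gripper_width: 27.0
```

Request:
drive_tool(
  plan=[
    [[0,0,0],0],
    [[0,0,0.01],0],
    [[0,0,0.005],0],
    [[0,0,0],0],
    [[0,0,0],0],
  ],
)

```text
clock: 75.15
position: [399.3, -159.9, 23.1]
ee_rot: [-0.707, 0.707, -0.0, 0.0]
contact_force: [0.5, -0.2, -4.5]
gripper_width: 27.2
```

```bash
python3 - <<'E'
from h import *
go((400,-160,8),yw=-90)
E
```

```text
t 75.15 pos [ 399.3 -159.9   23.1] yaw -90.0 tilt 0.03 F [ 0.5 -0.2 -4.5] w 27.2
 turn cmd -0.0
 shift [ 0.1 -0.7 15.1] len 15.0
```

Request:
drive_tool(
  plan=[
    [[0,0,0.004],0],
    [[0,0,0.004],0],
    [[0,0,0.003],0],
    [[0,0,0.002],0],
    [[0,0,0.001],0],
    [[0,0,0],0],
  ],
)

```text
clock: 75.9
position: [399.1, -159.9, 8.9]
ee_rot: [-0.707, 0.707, 0.0, -0.0]
contact_force: [-0.1, 1.4, -4.5]
gripper_width: 27.0
```

Request:
drive_tool(
  plan=[
    [[0,0,0.001],0],
    [[0,0,0.001],0],
    [[0,0,0],0],
  ],
)

```text
clock: 76.28
position: [399.3, -160.0, 8.0]
ee_rot: [0.707, -0.707, 0.0, -0.0]
contact_force: [-2.2, 1.3, 7.9]
gripper_width: 27.1
```

Contact with the pad, so I'll release and retreat straight up.

Request:
drive_tool(
  plan=[
    [[0,0,0],0],
    [[0,0,0],0],
    [[0,0,0],0],
    [[0,0,0],0],
    [[0,0,0],0],
  ],
  fingers=-1,
)

```text
clock: 76.9
position: [399.0, -159.9, 6.8]
ee_rot: [-0.707, 0.707, 0.0, -0.0]
contact_force: [-0.1, -0.4, -0.4]
gripper_width: 85.3
```

Request:
drive_tool(
  plan=[
    [[0,0,-0.02],0],
    [[0,0,-0.04],0],
    [[0,0,-0.05],0],
    [[0,0,-0.05],0],
    [[0,0,-0.05],0],
    [[0.05,0,0],0],
    [[0.06,0,0],0],
    [[0.06,0,0],0],
    [[0.06,0,0],0],
    [[0.06,0,0],0],
    [[0,0,0],0],
    [[0,0,0],0],
  ],
)

```text
clock: 78.4
position: [398.4, -449.7, 216.1]
ee_rot: [-0.707, 0.708, 0.001, 0.0]
contact_force: [0.5, 0.2, 0.0]
gripper_width: 85.2
```

```bash
python3 - <<'E'
from mal import *
go()
s=shot('scene','scene40');d=shot('top','top40')
cv2.imwrite('pics/s40.png',cv2.resize(s['image'][80:290,60:340,::-1],(800,600),interpolation=cv2.INTER_CUBIC))
cv2.imwrite('pics/t40.png',cv2.resize(d['image'][125:235,190:340,::-1],(750,550),interpolation=cv2.INTER_CUBIC))
report(d)
E
```

```text
t 78.4 pos [ 398.4 -449.7  216.1] yaw -90.1 tilt 0.1 F [0.5 0.2 0. ] w 85.2
head px n 253 box 273 292 201 215 mean z72 [ 397.1 -106.2]
handle n 172 c [ 397.8 -200. ] yaw 90.4 sig [ 6.6 32.7] rear end [ 398.3 -260.2] front [ 397.4 -142.3]
```

View pics/s40.png

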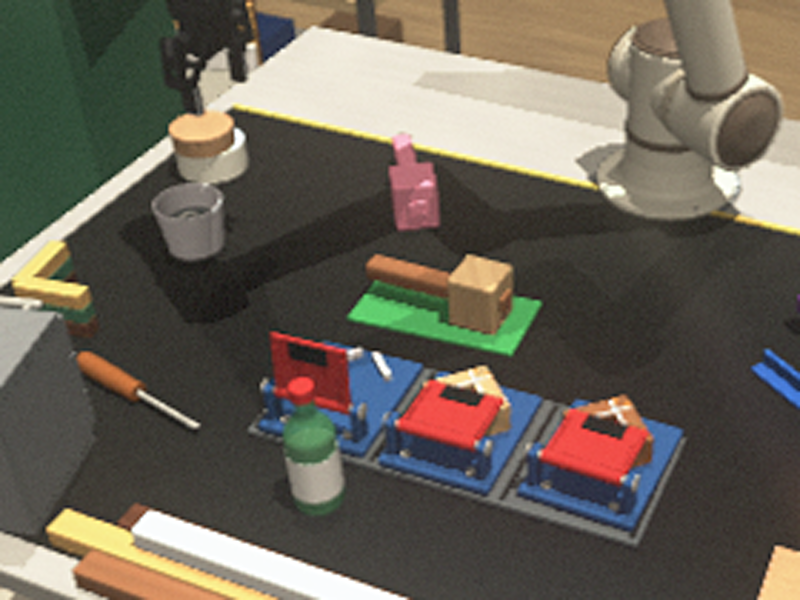

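View pics/t40.png

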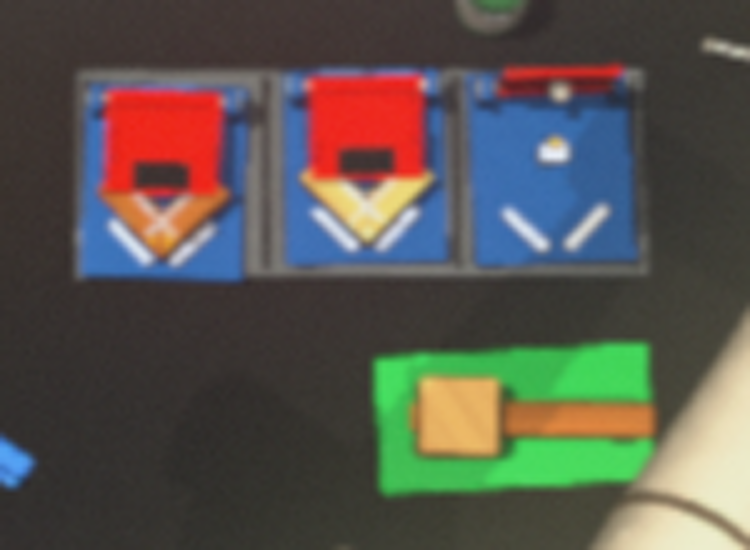

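Both corners are clamped, both keys are level with the wood, and the mallet sits level at pad (460,418) with the gripper clear. I'm handing in the job.

```bash
python3 - <<'E'
from bench import arm
print(arm.job_done()); print(arm.read_state()['clock'])
E
```

```text
the job is handed in; nothing more can be done
None
the job is handed in; nothing more can be done
```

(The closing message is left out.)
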